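Load the crank-out breakfast jam display

TASK

Restock the jam display: pick the one crank whose square hole fits the display's square shaft (leave the other two lying where they are), push it fully down onto the shaft and wind it clockwise until the tray is right out. Stand every jam jar that is on the table upright on the tray, wind the tray fully back in under the clear guard with the crank, then lift the crank off and lay it, hub down, in the middle of the round cork mat. Do not disturb the crockery and groceries standing around.

Things in the scene. Friction and masses are not known exactly. Their poses are not given: they have to be found in the camera images.
- crank_fit: the crank that fits: 20 mm square hole right through an aluminium hub 44 x 44 mm, 44 mm tall; steel arm 18 mm wide along +x, 28 to 40 mm above the hub's underside; dark wooden handle at its end. 0.22 kg. Goes on the 18 mm shaft in any of four quarter turns, with about 6 degrees of play. Origin: hole's centre at the hub's underside, z up; hole sides parallel to x and y
- crank_fit_handle (a point): middle of crank_fit's handle: round, upright, 24 mm diameter, 60 mm tall (from 44 to 104 mm above the hub's underside), axis 75 mm from the hole's axis; it spins freely on its pin, so the fingers can hold it firmly while the crank goes round
- crank_small: look-alike crank, same shape and size as crank_fit but with a 12 mm square hole: too small to go on the shaft. Origin: centre of the hole at the hub's underside, x towards the handle, z up
- crank_large: look-alike crank, same shape and size as crank_fit but with a 30 mm square hole: so large that it spins loose round the shaft. Origin: centre of the hole at the hub's underside, x towards the handle, z up
- shaft_seat (a point): foot of the upright square steel shaft (18 mm across flats) on top of the green gearbox (100 x 90 mm, 130 mm high), right of the display. The shaft rises 30 mm from here plus an 8 mm pointed tip; a seated crank's hub underside is at this point. The point turns with the shaft: z up, x and y square to the flats
- shaft (a joint): angle of the shaft, 0 to 6.8 rad, growing clockwise seen from above; 25 mm of tray travel per rad; stiff (about 0.25 N m), stays where it is left; 0 = tray in
- tray (a joint): travel of the display tray, driven by the shaft: 0 = fully in under the clear guard, 0.17 m = right out, clear of the guard. It slides level over the wooden base, out towards the robot (the display's -x)
- tray_floor (a point): centre of the tray's floor, top face, about 20 mm above the table; the floor inside the rim measures 140 mm (the tray's x, along its travel) x 246 mm (its y); the rim stands 10 mm above the floor. z up. It moves with the tray
- server: the jam display, fixed: wooden base 340 x 270 mm, 12 mm thick, from 85 mm behind (+x) to 255 mm in front (-x) of the origin; clear guard with side walls and roof, 133 mm high, over x -90 to 90 mm, y -135 to 135 mm; gearbox and shaft at x -90, y -190 mm. Origin on the table under the guard's middle; z up
- mat: round cork mat, 180 mm diameter, 4 mm thick, fixed; origin at the centre of its underside
- jar0: squat jam jar with red lid and body and a white paper band, 56 mm diameter, 62 mm tall (lid 53 mm diameter, the top 15 mm), 0.2 kg; origin at the centre of its base, z up through the lid. Two to four of the jars are there; an absent one has no pose
- jar1: squat jam jar with orange lid and body and a white paper band, 56 mm diameter, 62 mm tall (lid 53 mm diameter, the top 15 mm), 0.2 kg; origin at the centre of its base, z up through the lid. Two to four of the jars are there; an absent one has no pose
- jar2: squat jam jar with yellow lid and amber body and a white paper band, 56 mm diameter, 62 mm tall (lid 53 mm diameter, the top 15 mm), 0.2 kg; origin at the centre of its base, z up through the lid. Two to four of the jars are there; an absent one has no pose
- jar3: squat jam jar with blue lid and body and a white paper band, 56 mm diameter, 62 mm tall (lid 53 mm diameter, the top 15 mm), 0.2 kg; origin at the centre of its base, z up through the lid. Two to four of the jars are there; an absent one has no pose
- mug: bystander: terracotta mug with handle, 80 mm diameter, 90 mm tall; origin at the centre of its base
- saucer: bystander: terracotta saucer, 150 mm diameter, 18 mm high; origin at the centre of its base
- bowl: bystander: white bowl, 120 mm diameter, 55 mm tall; origin at the centre of its base
- tin: bystander: green food tin, 74 mm diameter, 100 mm tall; origin at the centre of its base
- carton: bystander: green carton, 70 x 60 mm, 160 mm tall; origin at the centre of its base
- crank_fit_mid (a point): point on crank_fit midway between the hole's axis and the handle's axis (37.5 mm along the crank's +x), at the height of the hub's underside
Things that resemble listed ones, but are neither listed nor needed, are in the scene too. There is more than one size of the jar3; the one meant has the size given above.

How it is judged:
On the way, in this order (a step that is already met when the one before it is completed fails the run):
1. the fitting crank is fully down on the shaft (horizontal distance between crank_fit and shaft_seat below 0.006 m and z of crank_fit in the frame of shaft_seat between -0.01 and 0.008 m and angle between crank_fit's own z axis and vertical below 0.12 rad), for 0.2 s.
2. the crank, on the shaft and in the robot's fingers, has wound the tray out (at least 155 mm) (all of step 1 and contact force between the fingers and crank_fit above 0.3 N and value of joint tray above 0.155 m), for 0.1 s.
3. every jar stands released on the tray, the tray still out (x of jar0 in the frame of tray_floor between -0.06 and 0.06 m and y of jar0 in the frame of tray_floor between -0.115 and 0.115 m and z of jar0 in the frame of tray_floor between -0.01 and 0.008 m and angle between each of jar0, jar1, jar2, jar3's own z axis and vertical below 0.15 rad and x of jar1 in the frame of tray_floor between -0.06 and 0.06 m and y of jar1 in the frame of tray_floor between -0.115 and 0.115 m and z of jar1 in the frame of tray_floor between -0.01 and 0.008 m and x of jar2 in the frame of tray_floor between -0.06 and 0.06 m and y of jar2 in the frame of tray_floor between -0.115 and 0.115 m and z of jar2 in the frame of tray_floor between -0.01 and 0.008 m and x of jar3 in the frame of tray_floor between -0.06 and 0.06 m and y of jar3 in the frame of tray_floor between -0.115 and 0.115 m and z of jar3 in the frame of tray_floor between -0.01 and 0.008 m and contact force between the fingers and jar0 below 0.1 N and contact force between the fingers and jar1 below 0.1 N and contact force between the fingers and jar2 below 0.1 N and contact force between the fingers and jar3 below 0.1 N and value of joint tray above 0.14 m), for 0.3 s.
4. the crank, on the shaft and in the robot's fingers, has wound the tray in (within 10 mm of fully in) with all the jars on it (all of step 1 and x of jar0 in the frame of tray_floor between -0.06 and 0.06 m and y of jar0 in the frame of tray_floor between -0.115 and 0.115 m and z of jar0 in the frame of tray_floor between -0.01 and 0.008 m and angle between each of jar0, jar1, jar2, jar3's own z axis and vertical below 0.15 rad and x of jar1 in the frame of tray_floor between -0.06 and 0.06 m and y of jar1 in the frame of tray_floor between -0.115 and 0.115 m and z of jar1 in the frame of tray_floor between -0.01 and 0.008 m and x of jar2 in the frame of tray_floor between -0.06 and 0.06 m and y of jar2 in the frame of tray_floor between -0.115 and 0.115 m and z of jar2 in the frame of tray_floor between -0.01 and 0.008 m and x of jar3 in the frame of tray_floor between -0.06 and 0.06 m and y of jar3 in the frame of tray_floor between -0.115 and 0.115 m and z of jar3 in the frame of tray_floor between -0.01 and 0.008 m and contact force between the fingers and crank_fit above 0.3 N and value of joint tray below 0.01 m), for 0.1 s.
At the end, for the whole second after the job is handed in: Every jar present stands upright (within 0.15 rad) on the tray floor, the tray is within 10 mm of fully in, and the fitting crank lies hub down and level on the cork mat, the hub's hole over the mat and the midpoint between hole and handle within 60 mm of the mat's centre; all released and at rest (x of jar0 in the frame of tray_floor between -0.06 and 0.06 m and y of jar0 in the frame of tray_floor between -0.115 and 0.115 m and z of jar0 in the frame of tray_floor between -0.01 and 0.008 m and angle between each of jar0, jar1, jar2, jar3's own z axis and vertical below 0.15 rad and x of jar1 in the frame of tray_floor between -0.06 and 0.06 m and y of jar1 in the frame of tray_floor between -0.115 and 0.115 m and z of jar1 in the frame of tray_floor between -0.01 and 0.008 m and x of jar2 in the frame of tray_floor between -0.06 and 0.06 m and y of jar2 in the frame of tray_floor between -0.115 and 0.115 m and z of jar2 in the frame of tray_floor between -0.01 and 0.008 m and x of jar3 in the frame of tray_floor between -0.06 and 0.06 m and y of jar3 in the frame of tray_floor between -0.115 and 0.115 m and z of jar3 in the frame of tray_floor between -0.01 and 0.008 m and linear speed of each of jar0, jar1, jar2, jar3, crank_fit below 0.02 m/s and value of joint tray below 0.01 m and horizontal distance between crank_fit_mid and mat below 0.06 m and z of crank_fit in the frame of mat between -0.002 and 0.012 m and angle between crank_fit's own z axis and vertical below 0.12 rad and horizontal distance between crank_fit and mat below 0.085 m); the robot touches nothing.
It fails at once if either of the other two cranks is moved by more than 40 mm (distance of any of crank_small, crank_large from where it was at the start of the episode above 0.04 m).
It fails at once if the mug, saucer, bowl, tin or carton is moved by more than 40 mm (distance of any of mug, saucer, bowl, tin, carton from where it was at the start of the episode above 0.04 m).
Of jar0, jar1, jar2, jar3 only 2 to 4 are there at a start; the rules pass over those that are not, and their reading is None.
At some moment in a run one of jar0, jar1, jar2, jar3 may be knocked a few centimetres aside while the robot is not near it.
Once in a run the grip may slacken for a moment while it holds something.
It also fails if it takes over 210 s, if anything falls off the work surface, if the arm or the gripper's body presses on something with over 40 N, if the wrist force passes 120 N, or if a joint passes its speed limit or range.

ROBOT

A 6-joint arm with a two-finger parallel gripper is mounted at the origin on the work surface. World frame = base frame: x ahead of the robot, y to its left, z up, the work surface at z = 0. Lengths are in m, angles in rad, forces in N, time in s.
With the tool pointing down it reaches from about 0.425 to 0.95 m from the base axis. Payload 3.5 kg.
Tool frame: the origin (TCP) lies midway between the tips of the shut fingers; the grasp point (between the pads) lies 19 mm behind it; z points along the fingers, y is the direction in which the jaws open and shut (so a half turn about z gives the same grasp; the last joint's range is limited). The gripper opens to 85 mm and grips with 20 to 120 N. Pads are 22 mm wide; open, the fingers measure 114 mm over their backs; the gripper's body (76 mm by 85 mm) begins 54 mm behind the grasp point. The pads swing forward as they close: fully open they stand 13 mm farther back than shut.
Start: joints at [0.981, 0.286, 1.577, -0, 1.279, -0.15], TCP at [0.287, 0.611, 0.231] pointing down, gripper open.
Joint ranges: [-2.77, 2.77], [-0.9, 2.22], [0.21, 2.48], [-1.53, 4.67], [0.24, 2.81], [-2.84, 2.84]. Speed limits (rad/s): [2.79, 2.79, 3.14, 3.14, 3.14, 3.14].

INTERFACE

Orientations are given as a unit quaternion [x, y, z, w].
In Python, from plant import * gives the robot as it stands.
- The arm moves only by the shell command python3 -m jog 'ROWS' [FORCE]. ROWS is a JSON object of lists of equal length, an entry for each row: "travel": the shift along the world's x, y, z in mm, a list of three; "dr": the turn, a rotation vector about the world's x, y, z in degrees, a list of three; "jaw": the closure in counts, from 0 (fully open) to 255 (shut). In form: {"travel": [[x, y, z], ...], "dr": [[wx, wy, wz], ...], "jaw": [jaw, ...]}. A call has 1 to 5 rows; each row shifts and turns the commanded pose from where the row before left it; what a row does not reach is not made up. A row lasts 1/12 s, in which the tool goes at most 41.7 mm and 7.16 degrees, less where a joint would pass 70% of its speed; a pose out of reach is approached as far as the arm can. A call is refused whole if a number of a shift passes 41.7 or a number of a turn 7.16, either way. A call with a gripper value outside its range is refused whole. The fingers move at their own pace and stop on an object; FORCE is the grip in N (left out, the last holds). Time passes only in rows, so rows that do not move let the fingers close. It gives the time, the measured TCP pose, the force and the opening at its end, in the units of the state.
- get_state(): the state, without advancing time (a new reading comes with each control period).
- read_camera(name): name is "side" or "top" or "wrist"; returns the picture (420x560x3 uint8, red, green, blue); there is no depth.
- camera_info(name): a dict with "K" (3x3 intrinsics, pixels), "R" (3x3) and "t" (3): a world point X has camera coordinates R X + t; the wrist camera has in their place "mount" (4x4, takes a point from camera to tool coordinates, whose origin is the TCP and whose axes are the flange's). Camera axes: x right, y down, z forward; pixel columns grow to the right and rows downward; lengths in m; the calibration is good to about 2 mm. The wrist camera is an equidistant fisheye: a pixel r from the principal point sees the ray r / f radians off the axis. A picture is of the moment at which its call begins: read the wrist's pose just before it. camera_info takes no time and is no camera call.
- sign_off(): hands the job in, once; it reports no verdict.
The state is a dict: "time": time; "qpos": joint angles; "dq": joint speeds; "joint_efforts": joint torques, N m; "eef_pos": TCP position; "tcp_rot": TCP orientation; "contact_force": force on the tool from outside, world axes, zero at the start; "wrist_torque": the same for the moment, N m; "opening": opening from 0.0 (shut) to 1.0 (fully open).
Only numpy, scipy, OpenCV 4.12 (cv2) and the standard library are available. Lean on these libraries where they do the work, as an engineer would, in place of code of your own. Each camera call takes 0.05 s, during which the arm holds its last target. There are 200 camera calls.

## Working session

There is one attempt and no reset: what is moved stays moved. The work goes in short steps, Python scripts to look and compute and a shell command to move; the robot and the scene stay as the last step left them, time stands still between calls to the robot, and variables do not carry over. Pictures are saved under pics/ and viewed, about 12 in all and at most 16, crops included, and the job is handed in when it is done.

```bash
ls; mkdir -p pics; cat > h.py <<'E'
from plant import *
import numpy as np, cv2, json
from scipy.spatial.transform import Rotation as Rot
def grab(name):
    s=get_state(); im=np.asarray(read_camera(name)).copy()
    return im, s
def save(im,fn): cv2.imwrite('pics/'+fn,cv2.cvtColor(im,cv2.COLOR_RGB2BGR))
def ray(name,uv,s=None):
    c=camera_info(name); K=np.array(c['K']); uv=np.atleast_2d(uv).astype(float)
    x=(uv[:,0]-K[0,2])/K[0,0]; y=(uv[:,1]-K[1,2])/K[1,1]
    if name=='wrist':
        th=np.hypot(x,y)+1e-12; d=np.c_[x/th*np.sin(th),y/th*np.sin(th),np.cos(th)]
        M=np.array(c['mount']); R=Rot.from_quat(s['tcp_rot']).as_matrix()
        o=R@M[:3,3]+np.array(s['eef_pos']); return o,(R@M[:3,:3]@d.T).T
    R=np.array(c['R']);t=np.array(c['t']); d=np.c_[x,y,np.ones(len(x))]
    return -R.T@t,(R.T@d.T).T
def plane(name,uv,z,s=None):
    o,d=ray(name,uv,s); return o+d*((z-o[2])/d[:,2])[:,None]
def proj(name,X,s=None):
    c=camera_info(name); K=np.array(c['K']); X=np.atleast_2d(X)
    if name=='wrist':
        M=np.array(c['mount']); R=Rot.from_quat(s['tcp_rot']).as_matrix()
        p=(X-np.array(s['eef_pos']))@R; p=(p-M[:3,3])@M[:3,:3]
        r=np.hypot(p[:,0],p[:,1])+1e-12; th=np.arctan2(r,p[:,2])
        return np.c_[K[0,0]*th*p[:,0]/r+K[0,2],K[1,1]*th*p[:,1]/r+K[1,2]]
    p=X@np.array(c['R']).T+np.array(c['t'])
    return np.c_[K[0,0]*p[:,0]/p[:,2]+K[0,2],K[1,1]*p[:,1]/p[:,2]+K[1,2]]
def tri(o1,d1,o2,d2):
    # midpoint of closest approach and gap
    d1=d1/np.linalg.norm(d1);d2=d2/np.linalg.norm(d2)
    A=np.c_[d1,-d2]; k=np.linalg.lstsq(A,o2-o1,rcond=None)[0]
    a=o1+k[0]*d1;b=o2+k[1]*d2; return (a+b)/2,np.linalg.norm(a-b)
E
python3 - <<'E'
from h import *
for n in ['top','side','wrist']:
    im,s=grab(n); save(im,n+'0.png'); np.save(n+'0.npy',im)
    c=camera_info(n); print(n,np.array(c['K']).round(1).tolist(), {k:np.array(v).round(3).tolist() for k,v in c.items() if k not in 'K'} )
print(s)
E
```

```text
pics
top [[519.2, 0.0, 281.4], [0.0, 519.2, 212.5], [0.0, 0.0, 1.0]] {'R': [[0.086, -0.996, -0.002], [-0.972, -0.083, -0.218], [0.217, 0.021, -0.976]], 't': [-0.022, 0.533, 1.591]}
side [[505.5, 0.0, 269.5], [0.0, 505.5, 208.6], [0.0, 0.0, 1.0]] {'R': [[-0.881, -0.473, -0.023], [-0.263, 0.528, -0.807], [0.394, -0.705, -0.59]], 't': [0.454, 0.234, 1.666]}
wrist [[325.2, 0.0, 272.7], [0.0, 325.2, 207.6], [0.0, 0.0, 1.0]] {'mount': [[0.0, -0.952, -0.307, 0.078], [1.0, 0.0, 0.001, 0.001], [-0.001, -0.307, 0.952, -0.141], [0.0, 0.0, 0.0, 1.0]]}
{'time': 0.1, 'qpos': array([ 9.80960122e-01,  2.87132345e-01,  1.57804093e+00, -1.22617989e-05,
        1.27859586e+00, -1.50005636e-01]), 'dq': array([-0.00021405, -0.00153946, -0.00344263,  0.00099507, -0.00156325,
       -0.00101815]), 'joint_efforts': array([ 1.38838313e-03, -4.07294655e+01, -2.93698722e+01, -1.78345849e-04,
        3.41154460e-03, -3.55810357e-06]), 'eef_pos': array([0.28704891, 0.61026366, 0.23004305]), 'tcp_rot': array([ 2.18145089e-01,  9.75915742e-01, -1.01675038e-03, -3.87972605e-04]), 'contact_force': array([ 0.59863366, -0.33120037,  0.14661156]), 'wrist_torque': array([ 0.01401433,  0.00535423, -0.08211697]), 'opening': 1.0000226218171546}
```

View pics/top0.png

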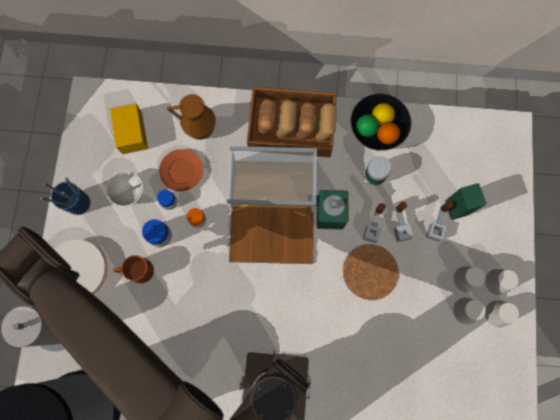

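View pics/side0.png

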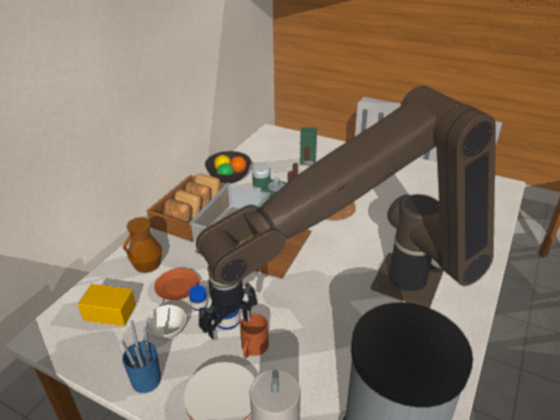

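```bash
python3 - <<'E'
from h import *
t=np.load('top0.npy');w=np.load('wrist0.npy')
A=cv2.resize(t[190:250,310:470],None,fx=5,fy=5,interpolation=cv2.INTER_CUBIC)
B=cv2.resize(w,(400,300)); C=cv2.resize(t[175:250,140:240],(400,300),interpolation=cv2.INTER_CUBIC)
save(np.vstack([A,np.hstack([B,C])]),'m1.png')
E
```

```text
(no output)
```

View pics/m1.png

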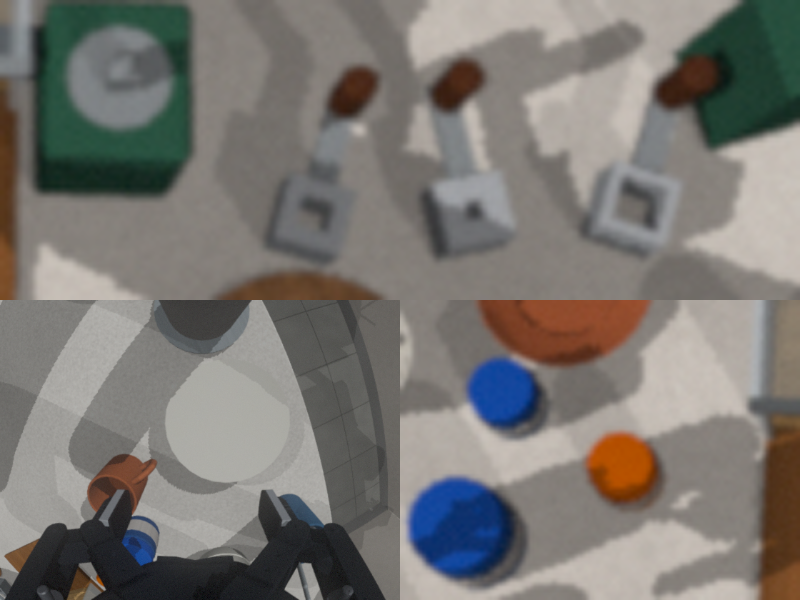

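```bash
python3 - <<'E'
from h import *
def P(n,uv,z): print(n,uv,z,plane('top',uv,z).round(4).tolist()[0])
P('hubfit',(373.0,232.6),.044);P('handle top',(381.5,206),.104)
P('hubsmall',(404.6,232.4),.044);P('hubsmall handle',(402.5,204),.104);P('hublarge',(437.5,231),.044);P('large handle',(450,204),.104)
P('shafttip',(335,204),.168)
P('disc',(333.8,205.6),.13)
P('mat',(371,272),.004);P('jar3',(166,198),.062);P('jar1',(196,215.5),.062);P('bigblue',(155,232),.085)
for u in [(232,148),(317,148),(314,206),(230,206)]:P('guard roof',u,.133)
for u in [(230,264),(314,264)]:P('base front',u,.012)
P('bowl',(125,188),.055);P('saucer',(181,170),.018);P('mug',(137,268),.09);P('tin',(379,165),.1);P('carton',(466,200),.16)
s=get_state();print(Rot.from_quat(s['tcp_rot']).as_matrix().round(3))
# hub orientation
q=np.array([(283,178),(352,185),(338,248),(270,243)])/5+[310,190]
X=plane('top',q,.044)[:,:2];print(X.round(4).tolist(),[np.degrees(np.arctan2(*(X[(i+1)%4]-X[i])[::-1])).round(1) for i in range(4)])
E
```

```text
hubfit (373.0, 232.6) 0.044 [0.496, -0.2714, 0.044]
handle top (381.5, 206) 0.104 [0.57, -0.284, 0.104]
hubsmall (404.6, 232.4) 0.044 [0.5052, -0.3714, 0.044]
hubsmall handle (402.5, 204) 0.104 [0.5819, -0.3485, 0.104]
hublarge (437.5, 231) 0.044 [0.5186, -0.4754, 0.044]
large handle (450, 204) 0.104 [0.5944, -0.4951, 0.104]
shafttip (335, 204) 0.168 [0.5482, -0.1349, 0.168]
disc (333.8, 205.6) 0.13 [0.5523, -0.1347, 0.13]
mat (371, 272) 0.004 [0.3752, -0.2775, 0.004]
jar3 (166, 198) 0.062 [0.5483, 0.3951, 0.062]
jar1 (196, 215.5) 0.062 [0.4997, 0.2927, 0.062]
bigblue (155, 232) 0.085 [0.4322, 0.4087, 0.085]
guard roof (232, 148) 0.133 [0.7089, 0.1935, 0.133]
guard roof (317, 148) 0.133 [0.7313, -0.0706, 0.133]
guard roof (314, 206) 0.133 [0.5452, -0.0746, 0.133]
guard roof (230, 206) 0.133 [0.5235, 0.1798, 0.133]
base front (230, 264) 0.012 [0.3613, 0.1744, 0.012]
base front (314, 264) 0.012 [0.3842, -0.0934, 0.012]
bowl (125, 188) 0.055 [0.5717, 0.5329, 0.055]
saucer (181, 170) 0.018 [0.6579, 0.3693, 0.018]
mug (137, 268) 0.09 [0.3162, 0.4466, 0.09]
tin (379, 165) 0.1 [0.7034, -0.271, 0.1]
carton (466, 200) 0.16 [0.5958, -0.5252, 0.16]
[[-0.905  0.426 -0.001]
 [ 0.426  0.905 -0.002]
 [ 0.    -0.002 -1.   ]]
[[0.5169, -0.25], [0.5161, -0.294], [0.4747, -0.287], [0.4742, -0.2439]] [np.float64(-91.0), np.float64(170.3), np.float64(90.6), np.float64(-8.2)]
```

```bash

python3 -m jog '{"travel":[[21,-31,12],[21,-31,12],[21,-31,12],[21,-31,12],[21,-31,12]],"dr":[[0,0,0],[0,0,0],[0,0,0],[0,0,0],[0,0,0]],"jaw":[0,0,0,0,0]}'
python3 -m jog '{"travel":[[21,-31,10],[21,-31,0],[21,-31,0],[21,-31,0],[21,-31,0]],"dr":[[0,0,0],[0,0,0],[0,0,0],[0,0,0],[0,0,0]],"jaw":[0,0,0,0,0]}'
python3 -m jog '{"travel":[[0,-38,0],[0,-38,0],[0,-38,0],[0,-38,0],[0,-38,0]],"dr":[[0,0,2],[0,0,2],[0,0,2],[0,0,2],[0,0,0]],"jaw":[0,0,0,0,0]}'
python3 -m jog '{"travel":[[0,-38,0],[0,-38,0],[0,-38,0],[0,-38,0],[0,-38,0]],"dr":[[0,0,2],[0,0,2],[0,0,2],[0,0,1.6],[0,0,0]],"jaw":[0,0,0,0,0]}'
python3 -m jog '{"travel":[[6,-38,0],[6,-38,0],[6,-38,0],[6,-38,0],[6,-38,0]],"dr":[[0,0,0],[0,0,0],[0,0,0],[0,0,0],[0,0,0]],"jaw":[0,0,0,0,0]}'
python3 -m jog '{"travel":[[0,0,0],[0,0,0],[0,0,0]],"dr":[[0,0,0],[0,0,0],[0,0,0]],"jaw":[0,0,0]}'
python3 - <<'E'
from h import *
for n in ['wrist','top']:
    im,s=grab(n); np.save(n+'1.npy',im); print(n)
    if n=='wrist': np.save('s1.npy',s,allow_pickle=True);w=im;print(s)
    else: t=im
save(np.hstack([w,cv2.resize(t[:,0:240],None,fx=1,fy=1)]),'m2.png')
E
```

```text
time: 0.57
eef_pos: [0.3927, 0.4542, 0.2914]
tcp_rot: [0.218, 0.976, -0.0, -0.0]
contact_force: [0.5, 0.2, -0.1]
opening: 1.0
time: 0.98
eef_pos: [0.4979, 0.2991, 0.3012]
tcp_rot: [0.218, 0.976, -0.0, -0.0]
contact_force: [0.6, 0.4, -0.9]
opening: 1.002
time: 1.4
eef_pos: [0.4968, 0.1091, 0.301]
tcp_rot: [0.149, 0.989, -0.0, -0.0]
contact_force: [0.8, 0.6, 0.3]
opening: 1.001
time: 1.82
eef_pos: [0.4968, -0.081, 0.3012]
tcp_rot: [0.083, 0.997, 0.0, 0.0]
contact_force: [1.2, -0.2, -0.5]
opening: 0.999
time: 2.23
eef_pos: [0.5271, -0.2711, 0.3009]
tcp_rot: [0.084, 0.996, 0.0, -0.0]
contact_force: [1.1, 0.2, -0.6]
opening: 1.003
time: 2.48
eef_pos: [0.5271, -0.2689, 0.3007]
tcp_rot: [0.084, 0.996, 0.001, -0.001]
contact_force: [0.1, -0.9, 0.3]
opening: 0.996
wrist
{'time': 2.4833, 'qpos': array([-6.43273568e-01,  5.88350131e-02,  1.70945495e+00,  3.95964508e-04,
        1.37480782e+00, -2.04619917e+00]), 'dq': array([ 0.02464033, -0.02124982,  0.01079631, -0.00215326, -0.00144558,
       -0.00115941]), 'joint_efforts': array([-8.27387497e-01, -3.18837297e+01, -3.03093982e+01, -3.08692816e-02,
       -2.15204735e-02, -9.56076547e-04]), 'eef_pos': array([ 0.52706177, -0.26888448,  0.30070268]), 'tcp_rot': array([ 8.38753813e-02,  9.96475949e-01,  5.63902972e-04, -5.34849777e-04]), 'contact_force': array([ 0.05985868, -0.8714444 ,  0.29187715]), 'wrist_torque': array([ 0.01212701,  0.00700468, -0.00652551]), 'opening': 0.9964045976863519}
top
```

View pics/m2.png

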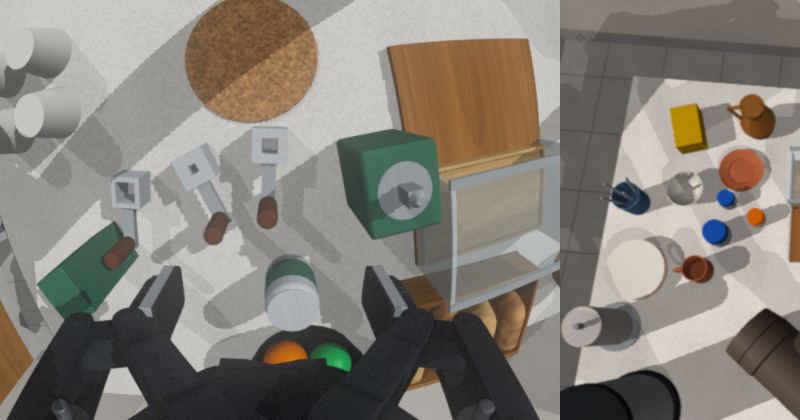

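```bash

python3 -m jog '{"travel":[[-9,11,-25],[-9,11,-25],[-9,12,-30],[0,0,0],[0,0,0]],"dr":[[0,0,0],[0,0,0],[0,0,0],[0,0,0],[0,0,0]],"jaw":[0,0,0,0,0]}'
python3 -m jog '{"travel":[[0,0,0],[0,0,0],[0,0,0]],"dr":[[0,0,0],[0,0,0],[0,0,0]],"jaw":[0,0,0]}'
python3 - <<'E'
from h import *
im,s=grab('wrist'); np.save('wrist2.npy',im); np.save('s2.npy',s,allow_pickle=True);print(s['eef_pos'])
w=np.load('wrist1.npy'); s1=np.load('s1.npy',allow_pickle=True).item()
def crop(im,u,v,sx,sy,f): 
    u=int(u);v=int(v);print(u-sx,v-sy);return cv2.resize(im[v-sy:v+sy,u-sx:u+sx],None,fx=f,fy=f,interpolation=cv2.INTER_CUBIC)
h=proj('wrist',[[.53,-.278,.05],[.5515,-.135,.15]],s); print(h)
a=crop(w,268,175,30,50,6); b=crop(im,h[0,0],h[0,1],36,50,6)
a2=crop(w,411,193,25,25,6);b2=crop(im,h[1,0],h[1,1],35,25,6)
def pad(x,H,W): return cv2.copyMakeBorder(x,0,H-x.shape[0],0,W-x.shape[1],cv2.BORDER_CONSTANT)
save(np.hstack([a,b]),'c1.png'); save(np.hstack([a2,b2]),'c2.png')
save(np.hstack([pad(a2,300,300),b2]),'c2.png'); print(a.shape,b.shape,a2.shape,b2.shape)
E
```

```text
time: 3.0
eef_pos: [0.4993, -0.2332, 0.2198]
tcp_rot: [0.083, 0.997, 0.001, -0.002]
contact_force: [0.2, -0.7, 0.4]
opening: 0.998
time: 3.25
eef_pos: [0.5021, -0.2365, 0.2244]
tcp_rot: [0.084, 0.996, -0.001, 0.002]
contact_force: [0.3, -0.4, 0.5]
opening: 0.997
[ 0.50210156 -0.23652541  0.22443548]
[[236.92900512 216.54016333]
 [409.26912011 255.97923091]]
238 125
200 166
386 168
374 230
(600, 360, 3) (600, 432, 3) (300, 300, 3) (300, 420, 3)
```

View pics/c1.png

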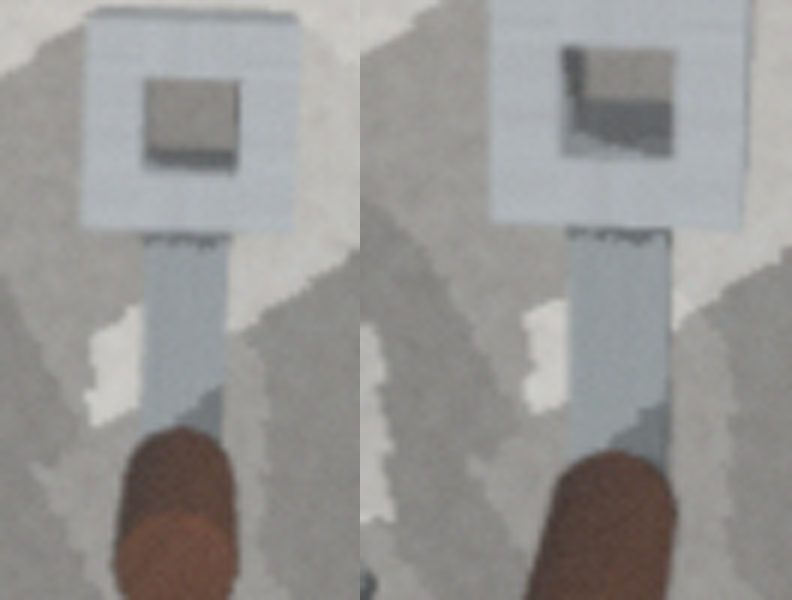

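View pics/c2.png

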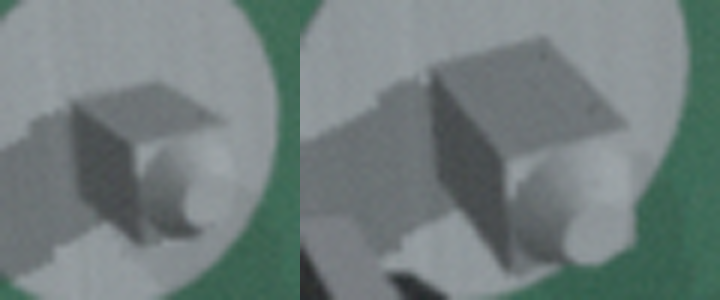

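```bash
python3 - <<'E'
from h import *
s1=np.load('s1.npy',allow_pickle=True).item();s2=np.load('s2.npy',allow_pickle=True).item()
def T(n,p,o1,q,o2):
    p=np.array(p)/6.-.5+.5/6+o1;q=np.array(q)/6.-.5+.5/6+o2; out=[]
    a,d=ray('wrist',p,s1);b,e=ray('wrist',q,s2)
    for i in range(len(p)):
        X,g=tri(a,d[i],b,e[i]);out.append(X);print(n,i,X.round(4),round(g*1000,1))
    return np.array(out),p,q
H,p,q=T('hole',[(143,77),(239,80),(238,172),(143,168)],(238,125),[(200,45),(317,47),(315,158),(200,156)],(200,166))
print('hole c',H.mean(0).round(4)); 
for s,u in((s1,p),(s2,q)):
    Z=plane('wrist',u,.044,s)[:,:2];print(Z.mean(0).round(4),[np.degrees(np.arctan2(*(Z[(i+1)%4]-Z[i])[::-1])).round(1) for i in range(4)],[np.linalg.norm(Z[(i+1)%4]-Z[i]).round(4) for i in range(4)])
S,p,q=T('shaft foot ABC, top ABC',[(73,100),(155,82),(80,190),(135,142),(228,122),(140,245)],(386,168),[(130,70),(245,38),(140,175),(203,160),(330,125),(210,272)],(374,230))
print('foot',((S[1]+S[2])/2).round(4),'top',((S[4]+S[5])/2).round(4))
for s,u in((s1,p),(s2,q)):
  for z,k in((.13,0),(.16,3)):
    Z=plane('wrist',u,z,s)[k:k+3,:2];print(z,((Z[1]+Z[2])/2).round(4),'AB',np.degrees(np.arctan2(*(Z[1]-Z[0])[::-1])).round(1),'AC',np.degrees(np.arctan2(*(Z[2]-Z[0])[::-1])).round(1),np.linalg.norm(Z[1:]-Z[0],axis=1).round(4))
E
```

```text
hole 0 [ 0.486  -0.2744  0.0411] 0.2
hole 1 [ 0.4902 -0.2551  0.0387] 0.3
hole 2 [ 0.5085 -0.2585  0.0429] 0.1
hole 3 [ 0.504  -0.2774  0.0463] 0.1
hole c [ 0.4972 -0.2663  0.0422]
[ 0.497  -0.2664] [np.float64(78.5), np.float64(-10.1), np.float64(-102.1), np.float64(170.0)] [np.float64(0.0195), np.float64(0.019), np.float64(0.0195), np.float64(0.0188)]
[ 0.4969 -0.2661] [np.float64(79.1), np.float64(-11.5), np.float64(-100.8), np.float64(168.6)] [np.float64(0.0198), np.float64(0.0194), np.float64(0.0198), np.float64(0.0195)]
shaft foot ABC, top ABC 0 [ 0.5448 -0.1408  0.1336] 0.6
shaft foot ABC, top ABC 1 [ 0.5453 -0.1224  0.1294] 1.0
shaft foot ABC, top ABC 2 [ 0.561  -0.1402  0.1343] 0.3
shaft foot ABC, top ABC 3 [ 0.5447 -0.1409  0.1615] 0.6
shaft foot ABC, top ABC 4 [ 0.5448 -0.1224  0.1591] 0.3
shaft foot ABC, top ABC 5 [ 0.5635 -0.1388  0.1582] 0.3
foot [ 0.5531 -0.1313  0.1319] top [ 0.5541 -0.1306  0.1587]
0.13 [ 0.5538 -0.1309] AB 93.2 AC 1.4 [0.016  0.0165]
0.16 [ 0.5536 -0.1314] AB 92.6 AC 0.7 [0.0169 0.0175]
0.13 [ 0.5543 -0.1303] AB 94.8 AC 4.5 [0.0178 0.017 ]
0.16 [ 0.5533 -0.131 ] AB 93.7 AC 4.4 [0.018  0.0169]
```

```bash

python3 -m jog '{"travel":[[0,0,0],[0,0,0],[0,0,0],[0,0,0],[0,0,0]],"dr":[[0,0,0],[0,0,0],[0,0,0],[0,0,0],[0,0,0]],"jaw":[0,0,0,0,0]}'
python3 -m jog '{"travel":[[-1,-10,-20],[-1,-10,-20],[-1,-11,-20],[0,0,-20],[0,0,0]],"dr":[[0,0,-1.2],[0,0,0],[0,0,0],[0,0,0],[0,0,0]],"jaw":[0,0,0,0,0]}'
python3 -m jog '{"travel":[[0,0,0],[0,0,0],[0,0,0],[0,0,0],[0,0,0]],"dr":[[0,0,0],[0,0,0],[0,0,0],[0,0,0],[0,0,0]],"jaw":[0,0,0,0,0]}'
python3 -m jog '{"travel":[[0,0,0]],"dr":[[0,0,0]],"jaw":[0]}'
```

```text
time: 3.72
eef_pos: [0.5003, -0.2353, 0.2213]
tcp_rot: [0.084, 0.996, 0.0, -0.0]
contact_force: [-0.3, 0.3, -0.5]
opening: 0.999
time: 4.13
eef_pos: [0.4948, -0.2648, 0.1365]
tcp_rot: [0.095, 0.996, 0.002, -0.004]
contact_force: [-0.6, -0.3, -0.6]
opening: 0.998
time: 4.55
eef_pos: [0.498, -0.2665, 0.1428]
tcp_rot: [0.094, 0.996, -0.001, 0.001]
contact_force: [-0.2, 0.9, 0.3]
opening: 1.002
time: 4.63
eef_pos: [0.4978, -0.2663, 0.1423]
tcp_rot: [0.094, 0.996, -0.0, 0.001]
contact_force: [-0.8, 0.4, -0.1]
opening: 1.0
```

```bash

python3 -m jog '{"travel":[[0,0,-25],[0,0,-25],[0,0,-25],[0,0,-20],[0,0,-15]],"dr":[[0,0,0],[0,0,0],[0,0,0],[0,0,0],[0,0,0]],"jaw":[0,0,0,0,0]}'
python3 -m jog '{"travel":[[0,0,-10],[0,0,-6],[0,0,-4],[0,0,0],[0,0,0]],"dr":[[0,0,0],[0,0,0],[0,0,0],[0,0,0],[0,0,0]],"jaw":[0,0,0,0,0]}'
python3 -m jog '{"travel":[[0,0,0],[0,0,0],[0,0,0],[0,0,0],[0,0,0]],"dr":[[0,0,0],[0,0,0],[0,0,0],[0,0,0],[0,0,0]],"jaw":[40,80,255,255,255]}' 60
python3 -m jog '{"travel":[[0,0,0],[0,0,0],[0,0,0],[0,0,0],[0,0,0]],"dr":[[0,0,0],[0,0,0],[0,0,0],[0,0,0],[0,0,0]],"jaw":[255,255,255,255,255]}'
python3 -m jog '{"travel":[[0,0,5],[0,0,10],[0,0,15],[0,0,0],[0,0,0]],"dr":[[0,0,0],[0,0,0],[0,0,0],[0,0,0],[0,0,0]],"jaw":[255,255,255,255,255]}'
```

```text
time: 5.05
eef_pos: [0.4966, -0.2655, 0.0295]
tcp_rot: [0.094, 0.996, 0.001, -0.001]
contact_force: [-0.7, -0.1, -0.0]
opening: 1.0
time: 5.47
eef_pos: [0.4979, -0.2667, 0.0122]
tcp_rot: [0.094, 0.996, -0.0, 0.001]
contact_force: [0.3, -0.4, 0.3]
opening: 0.999
time: 5.88
eef_pos: [0.498, -0.2668, 0.0123]
tcp_rot: [0.094, 0.996, -0.001, 0.001]
contact_force: [-0.9, -0.2, 2.8]
opening: 0.507
time: 6.3
eef_pos: [0.498, -0.2668, 0.0123]
tcp_rot: [0.094, 0.996, -0.001, 0.001]
contact_force: [-0.1, -1.3, 6.0]
opening: 0.503
time: 6.72
eef_pos: [0.4976, -0.2663, 0.0419]
tcp_rot: [0.094, 0.996, -0.0, 0.001]
contact_force: [-0.2, 0.1, -2.7]
opening: 0.51
```

```bash

python3 -m jog '{"travel":[[0,0,30],[0,0,35],[0,0,35],[0,0,35],[0,0,20]],"dr":[[0,0,0],[0,0,0],[0,0,0],[0,0,0],[0,0,0]],"jaw":[255,255,255,255,255]}'
python3 -m jog '{"travel":[[14,30,0],[14,30,0],[14,30,0],[10,30,0],[5,15,0]],"dr":[[0,0,3.6],[0,0,3.6],[0,0,3.6],[0,0,3.6],[0,0,0.2]],"jaw":[255,255,255,255,255]}'
python3 -m jog '{"travel":[[0,0,0],[0,0,0],[0,0,0],[0,0,0],[0,0,0]],"dr":[[0,0,0],[0,0,0],[0,0,0],[0,0,0],[0,0,0]],"jaw":[255,255,255,255,255]}'
python3 -m jog '{"travel":[[0,0,0],[0,0,0],[0,0,0],[0,0,0],[0,0,0]],"dr":[[0,0,0],[0,0,0],[0,0,0],[0,0,0],[0,0,0]],"jaw":[255,255,255,255,255]}'
python3 - <<'E'
from h import *
im,s=grab('wrist'); np.save('wrist3.npy',im); np.save('s3.npy',s,allow_pickle=True);print(s['eef_pos'],s['tcp_rot'],s['opening'])
t,_=grab('top');sd,_=grab('side')
print(proj('top',[.5536,-.131,.17]),proj('side',[.5536,-.131,.17]))
u=proj('side',[.5536,-.131,.17])[0].astype(int);v=proj('top',[.5536,-.131,.17])[0].astype(int)
f=lambda im,u:cv2.resize(im[u[1]-35:u[1]+35,u[0]-40:u[0]+40],(400,350),interpolation=cv2.INTER_CUBIC)
save(np.hstack([f(t,v),f(sd,u)]),'c3.png')
save(im,'w3.png')
E
```

```text
time: 7.13
eef_pos: [0.4982, -0.2668, 0.1997]
tcp_rot: [0.094, 0.996, -0.001, 0.002]
contact_force: [1.6, -0.4, -2.3]
opening: 0.506
time: 7.55
eef_pos: [0.5542, -0.1278, 0.1947]
tcp_rot: [-0.035, 0.999, 0.001, -0.001]
contact_force: [0.0, -0.8, -1.9]
opening: 0.508
time: 7.97
eef_pos: [0.554, -0.1323, 0.196]
tcp_rot: [-0.032, 0.999, 0.0, -0.0]
contact_force: [-0.4, -0.6, -2.2]
opening: 0.507
time: 8.38
eef_pos: [0.5543, -0.1314, 0.1964]
tcp_rot: [-0.033, 0.999, -0.0, 0.0]
contact_force: [0.3, 0.5, -2.7]
opening: 0.504
[ 0.55433635 -0.13139524  0.19637728] [-3.30414640e-02  9.99453980e-01 -3.80372992e-05  5.06774207e-05] 0.5036309098515341
[[333.87969619 201.96906618]] [[276.16878947 176.81641113]]
```

View pics/w3.png

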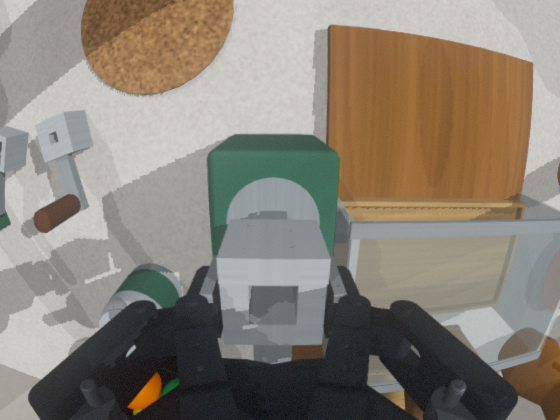

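```bash
python3 - <<'E'
from h import *
im=np.load('wrist3.npy');s=np.load('s3.npy',allow_pickle=True).item()
g=cv2.cvtColor(im,cv2.COLOR_RGB2GRAY)
sub=cv2.GaussianBlur(g,(3,3),0)
m=((sub<120)).astype(np.uint8); m[:275]=0;m[342:]=0;m[:,:235]=0;m[:,312:]=0
n,l,st,c=cv2.connectedComponentsWithStats(m)
for i in range(1,n): 
    if st[i,4]>100: print(st[i],c[i])
for v in (295,305,315): print(v,g[v,240:310:2])
for u in (260,273,285): print(u,g[275:340:2,u])
E
```

```text
[ 248  286   50   39 1728] [273.63715278 304.74826389]
[235 324  17  16 166] [241.36746988 332.69879518]
295 [178 178 178 179 165 132  91 100 100  98 100  97  98  94  97  98  95 101
  96  98  98  98  98  94  97  98  98  87  97 124 136 139 136 135 135]
305 [180 179 179 180 174  85  99  96  97  98  95  99  95  95  97  98  98 116
 114 115 115 114 115 115 114 115 116 107  99 132 138 137 137 137 136]
315 [119 120 122 136 133 124 121 101  95  98  95  96 108 114 114 111 114 115
 115 112 115 112 112 112 112 111 113 112 108 136 136 134 137 134 135]
260 [180 180 180 180 180 158 103 101 100  98 100  99  97  97 100  95  95  97
  98  98  95 102 130 114 113 132 135 134 131 118 119 119 120]
273 [181 180 179 180 179 158  99  98  98  96  98  98  98  97  96 112 117 115
 117 115 116 115 116 113 113 131 137 137 135 135 136 134 136]
285 [179 179 176 177 179 161 101  98  98  97  95  96  98 114 117 116 115 115
 114 113 116 110 116 113 114 129 135 133 132 133 135 135 134]
```

```bash
python3 - <<'E'
from h import *
s=np.load('s3.npy',allow_pickle=True).item()
Z=plane('wrist',[(250,285.5),(297.3,285.5),(298,325),(249.5,325)],s['eef_pos'][2]+.032,s)
print(Z.round(4),Z.mean(0).round(4),s['eef_pos'])
E
```

```text
[[ 0.5441 -0.1402  0.2284]
 [ 0.5429 -0.1218  0.2284]
 [ 0.5627 -0.1194  0.2284]
 [ 0.564  -0.1398  0.2284]] [ 0.5535 -0.1303  0.2284] [ 0.55433635 -0.13139524  0.19637728]
```

```bash

python3 -m jog '{"travel":[[0,0,-8],[0,0,-8],[0,0,-4],[0,0,-4],[0,0,-3]],"dr":[[0,0,0],[0,0,0],[0,0,0],[0,0,0],[0,0,0]],"jaw":[255,255,255,255,255]}'
python3 -m jog '{"travel":[[0,0,-3],[0,0,-3],[0,0,-3],[0,0,-3],[0,0,0]],"dr":[[0,0,0],[0,0,0],[0,0,0],[0,0,0],[0,0,0]],"jaw":[255,255,255,255,255]}'
```

```text
time: 8.95
eef_pos: [0.5539, -0.131, 0.1681]
tcp_rot: [-0.033, 0.999, 0.0, -0.001]
contact_force: [-0.3, -0.6, -2.2]
opening: 0.503
time: 9.37
eef_pos: [0.554, -0.1311, 0.1566]
tcp_rot: [-0.033, 0.999, 0.0, -0.001]
contact_force: [-1.1, -0.2, -2.0]
opening: 0.506
```

```bash

python3 -m jog '{"travel":[[0,0,-4],[0,0,-4],[0,0,-3],[0,0,-2],[0,0,0]],"dr":[[0,0,0],[0,0,0],[0,0,0],[0,0,0],[0,0,0]],"jaw":[255,255,255,255,255]}'
python3 -m jog '{"travel":[[0,0,-1],[0,0,-1],[0,0,0],[0,0,0],[0,0,0]],"dr":[[0,0,0],[0,0,0],[0,0,0],[0,0,0],[0,0,0]],"jaw":[255,255,255,255,255]}'
```

```text
time: 9.78
eef_pos: [0.5539, -0.1311, 0.1435]
tcp_rot: [-0.033, 0.999, 0.0, -0.001]
contact_force: [-0.7, -0.5, -2.6]
opening: 0.505
time: 10.2
eef_pos: [0.5544, -0.1313, 0.1425]
tcp_rot: [-0.033, 0.999, -0.0, 0.0]
contact_force: [-0.1, -0.0, -2.1]
opening: 0.507
```

```bash

python3 -m jog '{"travel":[[0,0,-1],[0,0,-1],[0,0,0],[0,0,0],[0,0,0]],"dr":[[0,0,0],[0,0,0],[0,0,0],[0,0,0],[0,0,0]],"jaw":[255,255,255,255,255]}'
python3 -m jog '{"travel":[[0,0,0],[0,0,0],[0,0,0],[0,0,0],[0,0,0]],"dr":[[0,0,0],[0,0,0],[0,0,0],[0,0,0],[0,0,0]],"jaw":[150,100,50,0,0]}'
python3 -m jog '{"travel":[[0,0,0],[0,0,0],[0,0,0],[0,0,0],[0,0,0]],"dr":[[0,0,0],[0,0,0],[0,0,0],[0,0,0],[0,0,0]],"jaw":[0,0,0,0,0]}'
python3 -m jog '{"travel":[[0,0,20],[0,0,30],[0,0,35],[0,0,35],[0,0,20]],"dr":[[0,0,0],[0,0,0],[0,0,0],[0,0,0],[0,0,0]],"jaw":[0,0,0,0,0]}'
python3 -m jog '{"travel":[[10,0,0],[10,0,0],[0,0,0],[0,0,0],[0,0,0]],"dr":[[0,0,0],[0,0,0],[0,0,0],[0,0,0],[0,0,0]],"jaw":[0,0,0,0,0]}'
python3 - <<'E'
from h import *
im,s=grab('wrist'); np.save('wrist4.npy',im); np.save('s4.npy',s,allow_pickle=True);print(s['eef_pos'],s['qpos'].round(2))
u=proj('wrist',[[.5536,-.131,.174],[.628,-.126,.234]],s).round().astype(int);print(u)
save(cv2.resize(im[120:400,150:400],None,fx=2,fy=2,interpolation=cv2.INTER_CUBIC),'w4.png')
E
```

```text
time: 10.62
eef_pos: [0.5545, -0.1313, 0.1424]
tcp_rot: [-0.033, 0.999, -0.0, -0.0]
contact_force: [-4.5, 0.5, 6.1]
opening: 0.506
time: 11.03
eef_pos: [0.5545, -0.1313, 0.1403]
tcp_rot: [-0.033, 0.999, -0.0, 0.0]
contact_force: [-0.8, 0.9, -0.6]
opening: 0.984
time: 11.45
eef_pos: [0.5543, -0.1313, 0.1403]
tcp_rot: [-0.033, 0.999, 0.0, -0.0]
contact_force: [-0.2, 0.5, 0.1]
opening: 1.003
time: 11.87
eef_pos: [0.5556, -0.1317, 0.2852]
tcp_rot: [-0.033, 0.999, -0.001, 0.003]
contact_force: [0.8, -1.2, 0.5]
opening: 1.001
time: 12.28
eef_pos: [0.5735, -0.1308, 0.2775]
tcp_rot: [-0.033, 0.999, 0.001, -0.002]
contact_force: [0.1, 0.3, -0.6]
opening: 1.001
[ 0.57352736 -0.13081964  0.27750755] [-0.4   0.07  1.74 -0.    1.34 -2.03]
[[273 182]
 [273 309]]
```

View pics/w4.png

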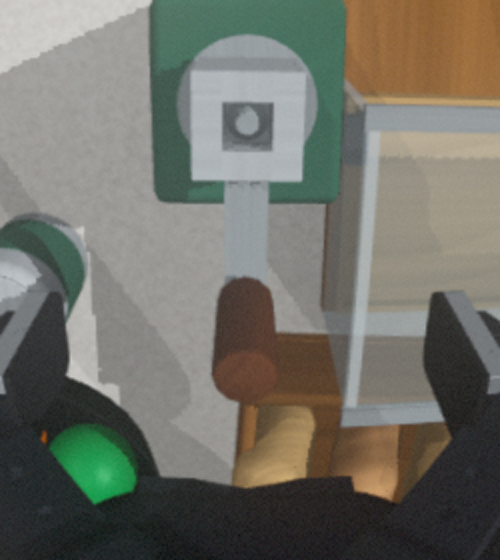

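```bash

python3 -m jog '{"travel":[[18,2,0],[18,2,0],[18,1,0],[0,0,0],[0,0,0]],"dr":[[0,0,0],[0,0,0],[0,0,0],[0,0,0],[0,0,0]],"jaw":[0,0,0,0,0]}'
python3 -m jog '{"travel":[[0,0,-15],[0,0,-20],[0,0,-25],[0,0,-20],[0,0,-15]],"dr":[[0,0,0],[0,0,0],[0,0,0],[0,0,0],[0,0,0]],"jaw":[0,0,0,0,0]}'
python3 -m jog '{"travel":[[0,0,0],[0,0,0],[0,0,0],[0,0,0],[0,0,0]],"dr":[[0,0,0],[0,0,0],[0,0,0],[0,0,0],[0,0,0]],"jaw":[0,0,0,0,0]}'
python3 - <<'E'
from h import *
s=get_state();print(s['eef_pos'])
th0=np.degrees(np.arctan2(.0050,.0748));print(th0)
for k in range(36):
    f=np.radians(th0-5-10*k); print(k,(13.07*np.array([np.sin(f),-np.cos(f)])).round(1).tolist(),end=' ' if k%5<4 else '\n')
E
```

```text
time: 12.75
eef_pos: [0.628, -0.126, 0.2789]
tcp_rot: [-0.033, 0.999, 0.0, -0.001]
contact_force: [-0.3, -0.8, -1.3]
opening: 1.0
time: 13.17
eef_pos: [0.6262, -0.1259, 0.1826]
tcp_rot: [-0.033, 0.999, 0.001, -0.002]
contact_force: [0.2, 0.1, 0.2]
opening: 1.0
time: 13.58
eef_pos: [0.6291, -0.1266, 0.1873]
tcp_rot: [-0.033, 0.999, -0.001, 0.001]
contact_force: [-0.1, -0.5, -0.7]
opening: 1.002
[ 0.62906231 -0.12656213  0.18726683]
3.824242674381146
0 [-0.3, -13.1] 1 [-2.5, -12.8] 2 [-4.7, -12.2] 3 [-6.8, -11.2] 4 [-8.6, -9.8]
5 [-10.2, -8.2] 6 [-11.5, -6.3] 7 [-12.4, -4.2] 8 [-12.9, -2.0] 9 [-13.1, 0.3]
10 [-12.8, 2.5] 11 [-12.2, 4.7] 12 [-11.2, 6.8] 13 [-9.8, 8.6] 14 [-8.2, 10.2]
15 [-6.3, 11.5] 16 [-4.2, 12.4] 17 [-2.0, 12.9] 18 [0.3, 13.1] 19 [2.5, 12.8]
20 [4.7, 12.2] 21 [6.8, 11.2] 22 [8.6, 9.8] 23 [10.2, 8.2] 24 [11.5, 6.3]
25 [12.4, 4.2] 26 [12.9, 2.0] 27 [13.1, -0.3] 28 [12.8, -2.5] 29 [12.2, -4.7]
30 [11.2, -6.8] 31 [9.8, -8.6] 32 [8.2, -10.2] 33 [6.3, -11.5] 34 [4.2, -12.4]
35 [2.0, -12.9]
```

```bash

python3 -m jog '{"travel":[[0,0,-2],[0,0,0],[0,0,0],[0,0,0],[0,0,0]],"dr":[[0,0,0],[0,0,0],[0,0,0],[0,0,0],[0,0,0]],"jaw":[60,120,255,255,255]}' 60
python3 -m jog '{"travel":[[0,0,0],[0,0,0],[0,0,0],[0,0,0],[0,0,0]],"dr":[[0,0,0],[0,0,0],[0,0,0],[0,0,0],[0,0,0]],"jaw":[255,255,255,255,255]}'
python3 -m jog '{"travel":[[-0.3,-13.1,0],[-2.5,-12.8,0],[-4.7,-12.2,0],[-6.8,-11.2,0],[-8.6,-9.8,0]],"dr":[[0,0,0],[0,0,0],[0,0,0],[0,0,0],[0,0,0]],"jaw":[255,255,255,255,255]}'
python3 -m jog '{"travel":[[-10.2,-8.2,0],[-11.5,-6.3,0],[-12.4,-4.2,0],[-12.9,-2.0,0],[-13.1,0.3,0]],"dr":[[0,0,0],[0,0,0],[0,0,0],[0,0,0],[0,0,0]],"jaw":[255,255,255,255,255]}'
```

```text
time: 14.0
eef_pos: [0.6284, -0.1263, 0.1833]
tcp_rot: [-0.033, 0.999, -0.0, -0.0]
contact_force: [1.2, -2.5, -0.4]
opening: 0.305
time: 14.42
eef_pos: [0.6285, -0.1262, 0.1835]
tcp_rot: [-0.033, 0.999, -0.0, 0.0]
contact_force: [-0.5, -0.3, 0.1]
opening: 0.267
time: 14.83
eef_pos: [0.6057, -0.1854, 0.1835]
tcp_rot: [-0.033, 0.999, 0.002, 0.001]
contact_force: [1.3, 6.5, 0.9]
opening: 0.268
time: 15.25
eef_pos: [0.5461, -0.2065, 0.1835]
tcp_rot: [-0.032, 0.999, 0.001, 0.003]
contact_force: [5.2, 4.7, -1.2]
opening: 0.262
```

```bash

python3 -m jog '{"travel":[[-12.8,2.5,0],[-12.2,4.7,0],[-11.2,6.8,0],[-9.8,8.6,0],[-8.2,10.2,0]],"dr":[[0,0,0],[0,0,0],[0,0,0],[0,0,0],[0,0,0]],"jaw":[255,255,255,255,255]}'
python3 -m jog '{"travel":[[-6.3,11.5,0],[-4.2,12.4,0],[-2.0,12.9,0],[0.3,13.1,0],[2.5,12.8,0]],"dr":[[0,0,0],[0,0,0],[0,0,0],[0,0,0],[0,0,0]],"jaw":[255,255,255,255,255]}'
python3 -m jog '{"travel":[[4.7,12.2,0],[6.8,11.2,0],[8.6,9.8,0],[10.2,8.2,0],[11.5,6.3,0]],"dr":[[0,0,0],[0,0,0],[0,0,0],[0,0,0],[0,0,0]],"jaw":[255,255,255,255,255]}'
python3 -m jog '{"travel":[[12.4,4.2,0],[12.9,2.0,0],[13.1,-0.3,0],[12.8,-2.5,0],[12.2,-4.7,0]],"dr":[[0,0,0],[0,0,0],[0,0,0],[0,0,0],[0,0,0]],"jaw":[255,255,255,255,255]}'
```

```text
time: 15.67
eef_pos: [0.4919, -0.175, 0.1836]
tcp_rot: [-0.032, 0.999, -0.002, 0.003]
contact_force: [7.2, -1.5, -3.4]
opening: 0.262
time: 16.08
eef_pos: [0.4811, -0.1102, 0.1836]
tcp_rot: [-0.033, 0.999, -0.001, -0.0]
contact_force: [1.9, -5.1, -1.0]
opening: 0.268
time: 16.5
eef_pos: [0.5224, -0.0626, 0.1834]
tcp_rot: [-0.034, 0.999, -0.002, -0.002]
contact_force: [-2.3, -8.4, 1.2]
opening: 0.265
time: 16.92
eef_pos: [0.5843, -0.0626, 0.1832]
tcp_rot: [-0.034, 0.999, 0.001, -0.005]
contact_force: [-8.0, -1.1, 5.5]
opening: 0.266
```

```bash

python3 -m jog '{"travel":[[11.2,-6.8,0],[9.8,-8.6,0],[8.2,-10.2,0],[6.3,-11.5,0],[4.2,-12.4,0]],"dr":[[0,0,0],[0,0,0],[0,0,0],[0,0,0],[0,0,0]],"jaw":[255,255,255,255,255]}'
python3 -m jog '{"travel":[[2.0,-12.9,0],[-0.3,-13.1,0],[-2.5,-12.8,0],[0,0,0],[0,0,0]],"dr":[[0,0,0],[0,0,0],[0,0,0],[0,0,0],[0,0,0]],"jaw":[255,255,255,255,255]}'
python3 -m jog '{"travel":[[-2.4,-6.1,0],[0,0,0],[0,0,0],[0,0,0],[0,0,0]],"dr":[[0,0,0],[0,0,0],[0,0,0],[0,0,0],[0,0,0]],"jaw":[255,255,255,255,255]}'
python3 - <<'E'
from h import *
t,s=grab('top'); np.save('top5.npy',t)
save(cv2.resize(t[140:300,140:420],None,fx=2.8,fy=2.8,interpolation=cv2.INTER_CUBIC),'t5.png')
print(s['eef_pos'],np.degrees(np.arctan2(s['eef_pos'][1]+.131,s['eef_pos'][0]-.5536)))
E
```

```text
time: 17.33
eef_pos: [0.6253, -0.1096, 0.1833]
tcp_rot: [-0.034, 0.999, 0.004, -0.003]
contact_force: [-3.8, 6.5, 4.3]
opening: 0.26
time: 17.75
eef_pos: [0.6257, -0.1509, 0.1834]
tcp_rot: [-0.033, 0.999, 0.001, -0.0]
contact_force: [1.8, 1.7, 1.5]
opening: 0.272
time: 18.17
eef_pos: [0.6234, -0.1578, 0.1835]
tcp_rot: [-0.033, 0.999, 0.0, 0.0]
contact_force: [2.0, 3.8, 2.4]
opening: 0.262
[ 0.62341196 -0.15782978  0.1835381 ] -21.022509767672712
```

View pics/t5.png

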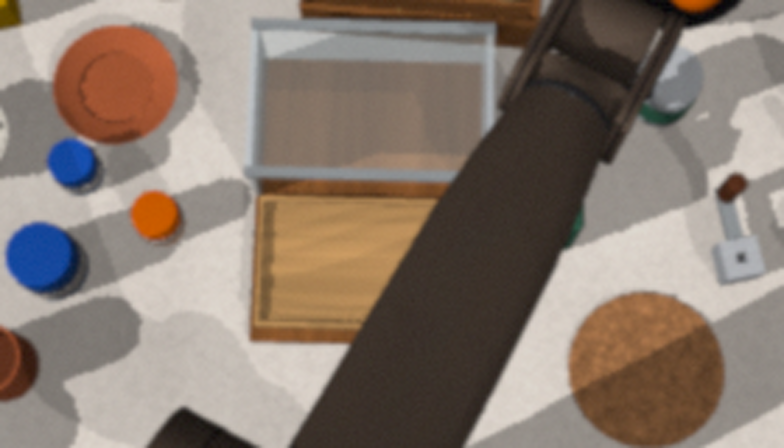

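```bash

python3 -m jog '{"travel":[[-2,-4.5,0],[0,0,0],[0,0,0],[0,0,0],[0,0,0]],"dr":[[0,0,0],[0,0,0],[0,0,0],[0,0,0],[0,0,0]],"jaw":[255,255,255,255,255]}'
python3 -m jog '{"travel":[[0,0,0],[0,0,0],[0,0,0],[0,0,0],[0,0,0]],"dr":[[0,0,0],[0,0,0],[0,0,0],[0,0,0],[0,0,0]],"jaw":[100,0,0,0,0]}'
python3 -m jog '{"travel":[[0,0,0],[0,0,15],[0,0,30],[0,0,35],[0,0,30]],"dr":[[0,0,0],[0,0,0],[0,0,0],[0,0,0],[0,0,0]],"jaw":[0,0,0,0,0]}'
python3 -m jog '{"travel":[[-20,30,0],[-25,32,0],[-25,32,0],[-25,32,0],[-20,32,0]],"dr":[[0,0,0],[0,0,0],[0,0,0],[0,0,0],[0,0,0]],"jaw":[0,0,0,0,0]}'
python3 -m jog '{"travel":[[-5,20,0],[0,0,0],[0,0,0],[0,0,0],[0,0,0]],"dr":[[0,0,0],[0,0,0],[0,0,0],[0,0,0],[0,0,0]],"jaw":[0,0,0,0,0]}'
python3 - <<'E'
from h import *
im,s=grab('wrist'); np.save('wrist6.npy',im); np.save('s6.npy',s,allow_pickle=True);print(s['eef_pos'])
E
python3 -m jog '{"travel":[[0,36,0],[0,36,0],[0,36,0],[0,36,0],[0,20,0]],"dr":[[0,0,-3],[0,0,-3],[0,0,-3],[0,0,-3],[0,0,-2]],"jaw":[0,0,0,0,0]}'
python3 -m jog '{"travel":[[0,36,0],[0,36,0],[0,36,0],[0,0,0],[0,0,0]],"dr":[[0,0,0],[0,0,0],[0,0,0],[0,0,0],[0,0,0]],"jaw":[0,0,0,0,0]}'
python3 -m jog '{"travel":[[0,0,0],[0,0,0],[0,0,0],[0,0,0],[0,0,0]],"dr":[[0,0,0],[0,0,0],[0,0,0],[0,0,0],[0,0,0]],"jaw":[0,0,0,0,0]}'
python3 - <<'E'
from h import *
im,s=grab('wrist'); np.save('wrist7.npy',im); np.save('s7.npy',s,allow_pickle=True);print(s['eef_pos'])
w=np.load('wrist6.npy')
save(cv2.resize(np.hstack([w,im]),(800,300),interpolation=cv2.INTER_AREA),'w67.png')
E
```

```text
time: 18.63
eef_pos: [0.6212, -0.1631, 0.1835]
tcp_rot: [-0.033, 0.999, -0.0, 0.0]
contact_force: [3.6, 1.3, 2.5]
opening: 0.265
time: 19.05
eef_pos: [0.6207, -0.1629, 0.1828]
tcp_rot: [-0.033, 0.999, 0.0, -0.001]
contact_force: [-0.3, -0.9, -0.2]
opening: 0.954
time: 19.47
eef_pos: [0.621, -0.1627, 0.2948]
tcp_rot: [-0.033, 0.999, -0.0, -0.0]
contact_force: [0.6, 0.4, 1.4]
opening: 1.0
time: 19.88
eef_pos: [0.5043, -0.0036, 0.2932]
tcp_rot: [-0.033, 0.999, -0.0, -0.0]
contact_force: [0.7, 0.8, -0.2]
opening: 0.996
time: 20.3
eef_pos: [0.5016, 0.0143, 0.2933]
tcp_rot: [-0.033, 0.999, -0.0, -0.0]
contact_force: [0.5, 0.0, 0.1]
opening: 0.998
[0.50164065 0.01426144 0.29327276]
time: 20.77
eef_pos: [0.5015, 0.1813, 0.2931]
tcp_rot: [0.09, 0.996, 0.0, -0.0]
contact_force: [-0.5, -0.7, -0.6]
opening: 1.001
time: 21.18
eef_pos: [0.5016, 0.288, 0.2926]
tcp_rot: [0.088, 0.996, -0.001, -0.001]
contact_force: [-0.9, -0.1, 0.3]
opening: 1.002
time: 21.6
eef_pos: [0.5015, 0.2864, 0.2935]
tcp_rot: [0.09, 0.996, 0.0, 0.0]
contact_force: [-0.7, -0.4, 0.1]
opening: 0.997
[0.50145675 0.28635089 0.29348852]
```

View pics/w67.png

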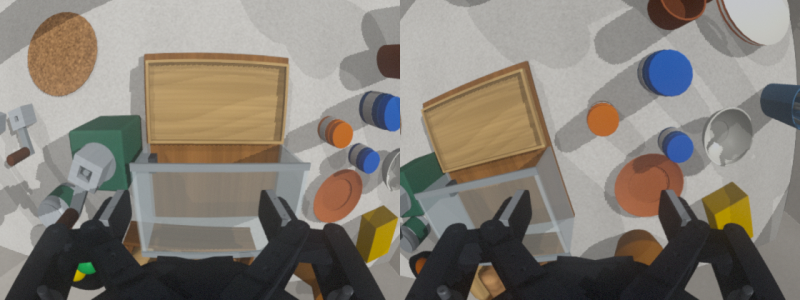

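```bash
cat > jars.py <<'E'
from h import *
def blobs(im,col,amin=60):
    hsv=cv2.cvtColor(im,cv2.COLOR_RGB2HSV)
    lo,hi={'blue':((105,150,60),(125,255,255)),'orange':((7,200,120),(16,255,255))}[col]
    m=cv2.morphologyEx(cv2.inRange(hsv,lo,hi),cv2.MORPH_OPEN,np.ones((3,3)))
    n,l,st,c=cv2.connectedComponentsWithStats(m); out=[]
    for i in range(1,n):
        if st[i,4]>amin:
            cn=max(cv2.findContours((l==i).astype(np.uint8),cv2.RETR_EXTERNAL,cv2.CHAIN_APPROX_NONE)[0],key=len)
            out.append((st[i].tolist(),c[i].round(1).tolist(),[np.round(v,1).tolist() if not np.isscalar(v) else round(v,1) for v in cv2.fitEllipse(cv2.convexHull(cn))]))
    return out
E
python3 - <<'E'
from jars import *
s6=np.load('s6.npy',allow_pickle=True).item();s7=np.load('s7.npy',allow_pickle=True).item()
w6=np.load('wrist6.npy');w7=np.load('wrist7.npy')
for c in ('blue','orange'):
    for n,w,s in(('6',w6,s6),('7',w7,s7)):
        for b in blobs(w,c): print(c,n,b[0],b[1],b[2][:2],plane('wrist',b[1],.058,s).round(4))
q=np.array([(152,68),(283,68),(279,141),(148,141)])/.7143
print(plane('wrist',q,.03,s6).round(4),plane('wrist',q,.03,s6).mean(0))
E
```

```text
blue 6 [538, 135, 22, 48, 912] [549.3, 159.2] [[550.8, 158.9], [27.3, 49.1]] [[0.4383 0.4403 0.058 ]]
blue 6 [509, 212, 22, 30, 498] [519.4, 226.9] [[519.4, 227.0], [19.7, 31.7]] [[0.5513 0.4044 0.058 ]]
blue 7 [348, 70, 61, 64, 3130] [377.7, 101.3] [[377.6, 101.2], [60.5, 66.0]] [[0.4372 0.4248 0.058 ]]
blue 7 [374, 187, 36, 40, 1096] [391.7, 207.7] [[391.6, 207.6], [34.8, 40.6]] [[0.5718 0.4291 0.058 ]]
[[ 0.4134 -0.0644  0.03  ]
 [ 0.3929  0.1665  0.03  ]
 [ 0.529   0.1771  0.03  ]
 [ 0.5455 -0.0678  0.03  ]] [0.47018023 0.05286992 0.03      ]
```

```bash
python3 - <<'E'
from jars import *
s7=np.load('s7.npy',allow_pickle=True).item();s6=np.load('s6.npy',allow_pickle=True).item()
w6=np.load('wrist6.npy');w7=np.load('wrist7.npy')
print(cv2.cvtColor(w7,cv2.COLOR_RGB2HSV)[168,284:288],cv2.cvtColor(w6,cv2.COLOR_RGB2HSV)[187,475:478])
t,s=grab('top');np.save('top8.npy',t);w8,s8=grab('wrist');t0=np.load('top0.npy')
print(cv2.cvtColor(t0,cv2.COLOR_RGB2HSV)[215,196])
for n,im in (('t0',t0),('t8',t)):
    for b in blobs(im,'blue',60): print(n,b[0],b[1],plane('top',b[1],.058).round(4))
for b in blobs(w8,'blue'): print('w8',b[0],b[1],plane('wrist',b[1],.058,s8).round(4))
for u in ((148,141),(279,141),(283,68),(152,68)):
    v=np.array(u)/.7143;print(w6[int(v[1])-8:int(v[1])+9:2,int(v[0])].tolist())
E
```

```text
[[ 14 202 177]
 [ 13 193 178]
 [ 13 199 178]
 [ 13 194 180]] [[ 14 202 186]
 [ 14 207 185]
 [ 13 194 187]]
[ 14 255 179]
t0 [157, 190, 17, 16, 212] [165.3, 197.8] [[0.5497 0.3984 0.058 ]]
t0 [143, 220, 24, 24, 457] [154.6, 231.5] [[0.4381 0.4173 0.058 ]]
t8 [154, 189, 10, 8, 67] [157.8, 192.6] [[0.5648 0.4247 0.058 ]]
t8 [143, 224, 11, 19, 171] [148.4, 232.6] [[0.4329 0.4363 0.058 ]]
w8 [347, 70, 62, 64, 3136] [377.4, 101.5] [[0.4372 0.4248 0.058 ]]
w8 [374, 188, 36, 40, 1097] [391.4, 207.9] [[0.5717 0.4291 0.058 ]]
[[155, 126, 87], [154, 127, 87], [155, 127, 90], [152, 123, 83], [148, 119, 81], [141, 111, 76], [131, 122, 111], [126, 122, 117], [128, 126, 120]]
[[140, 114, 81], [136, 111, 79], [136, 111, 77], [136, 111, 78], [143, 119, 82], [183, 154, 108], [159, 128, 88], [101, 76, 55], [99, 75, 56]]
[[141, 102, 71], [180, 150, 106], [186, 157, 109], [133, 112, 83], [124, 104, 78], [127, 107, 78], [124, 105, 77], [125, 106, 80], [131, 108, 80]]
[[168, 142, 100], [128, 108, 80], [125, 105, 78], [158, 133, 94], [165, 137, 98], [171, 143, 101], [166, 140, 99], [155, 130, 94], [158, 130, 95]]
```

```bash
sed -i 's/((7,200,120),(16,255,255))/((12,165,100),(17,255,255))/' jars.py; python3 - <<'E'
from jars import *
s7=np.load('s7.npy',allow_pickle=True).item();s6=np.load('s6.npy',allow_pickle=True).item()
w6=np.load('wrist6.npy');w7=np.load('wrist7.npy')
R={}
for n,w,s in(('6',w6,s6),('7',w7,s7)):
    for b in blobs(w,'orange',200): print(n,b[0],b[1],b[2],plane('wrist',b[1],.058,s).round(4))
for n in('top0','top8'):
    for b in blobs(np.load(n+'.npy'),'orange',60): print(n,b[0],b[1],plane('top',b[1],.06).round(4))
E
```

```text
6 [466, 171, 27, 36, 756] [479.1, 189.0] [[479.1, 188.9], [26.4, 36.1], 15.6] [[0.4992 0.3015 0.058 ]]
7 [263, 145, 43, 45, 1507] [284.3, 167.5] [[284.3, 167.3], [42.6, 45.0], 12.6] [[0.4982 0.3021 0.058 ]]
7 [330, 341, 31, 30, 448] [345.5, 355.9] [[345.3, 355.3], [27.1, 30.8], 51.0] [[0.8093 0.3496 0.058 ]]
top0 [180, 95, 23, 41, 578] [190.0, 112.2] [[0.847  0.3555 0.06  ]]
top0 [378, 123, 21, 21, 348] [387.8, 132.8] [[ 0.8301 -0.3016  0.06  ]]
top0 [188, 209, 16, 16, 195] [195.3, 216.6] [[0.4964 0.2948 0.06  ]]
top0 [231, 227, 81, 36, 2143] [270.6, 247.3] [[0.4188 0.0481 0.06  ]]
top8 [180, 95, 23, 42, 638] [190.5, 113.5] [[0.8426 0.3532 0.06  ]]
top8 [378, 123, 21, 20, 326] [388.3, 132.2] [[ 0.8323 -0.3031  0.06  ]]
top8 [243, 205, 67, 6, 261] [276.6, 207.5] [[0.5478 0.0405 0.06  ]]
top8 [195, 213, 8, 11, 66] [198.8, 218.0] [[0.4928 0.2832 0.06  ]]
```

```bash

python3 -m jog '{"travel":[[-2,8,-20],[-1,7.5,-35],[0,0,-35],[0,0,-35],[0,0,-35]],"dr":[[0,0,0],[0,0,0],[0,0,0],[0,0,0],[0,0,0]],"jaw":[0,0,0,0,0]}'
python3 -m jog '{"travel":[[0,0,-35],[0,0,-30],[0,0,-25],[0,0,-15],[0,0,-6]],"dr":[[0,0,0],[0,0,0],[0,0,0],[0,0,0],[0,0,0]],"jaw":[0,0,0,0,0]}'
python3 -m jog '{"travel":[[0,0,0],[0,0,0],[0,0,0],[0,0,0],[0,0,0]],"dr":[[0,0,0],[0,0,0],[0,0,0],[0,0,0],[0,0,0]],"jaw":[0,0,20,80,255]}' 40
python3 -m jog '{"travel":[[0,0,0],[0,0,0],[0,0,0],[0,0,0],[0,0,0]],"dr":[[0,0,0],[0,0,0],[0,0,0],[0,0,0],[0,0,0]],"jaw":[255,255,255,255,255]}'
python3 -m jog '{"travel":[[0,0,10],[0,0,20],[0,0,30],[0,0,35],[0,0,35]],"dr":[[0,0,0],[0,0,0],[0,0,0],[0,0,0],[0,0,0]],"jaw":[255,255,255,255,255]}'
```

```text
time: 22.17
eef_pos: [0.4981, 0.3029, 0.1322]
tcp_rot: [0.089, 0.996, 0.0, 0.001]
contact_force: [0.7, 0.2, -0.5]
opening: 0.998
time: 22.58
eef_pos: [0.496, 0.3018, 0.019]
tcp_rot: [0.089, 0.996, -0.001, -0.003]
contact_force: [0.0, -0.3, -0.0]
opening: 0.999
time: 23.0
eef_pos: [0.4991, 0.3028, 0.024]
tcp_rot: [0.089, 0.996, 0.0, 0.001]
contact_force: [-0.2, -3.5, 2.0]
opening: 0.659
time: 23.42
eef_pos: [0.4994, 0.303, 0.0243]
tcp_rot: [0.089, 0.996, 0.0, 0.001]
contact_force: [-1.7, -1.4, 5.8]
opening: 0.638
time: 23.83
eef_pos: [0.4967, 0.3024, 0.1525]
tcp_rot: [0.089, 0.996, -0.0, -0.001]
contact_force: [1.7, 0.1, -2.8]
opening: 0.64
```

```bash

python3 -m jog '{"travel":[[-5,-30,0],[-7,-38,0],[-7,-38,0],[-7,-38,0],[-6,-33,0]],"dr":[[0,0,2.8],[0,0,2.8],[0,0,2.8],[0,0,2.8],[0,0,2.8]],"jaw":[255,255,255,255,255]}'
python3 -m jog '{"travel":[[-3,-18,0],[0,0,0],[0,0,-15],[0,0,-20],[0,0,-25]],"dr":[[0,0,0],[0,0,0],[0,0,0],[0,0,0],[0,0,0]],"jaw":[255,255,255,255,255]}'
python3 -m jog '{"travel":[[0,0,-20],[0,0,-12],[0,0,-8],[0,0,-4],[0,0,0]],"dr":[[0,0,0],[0,0,0],[0,0,0],[0,0,0],[0,0,0]],"jaw":[255,255,255,255,255]}'
python3 -m jog '{"travel":[[0,0,0],[0,0,-1],[0,0,-1],[0,0,0],[0,0,0]],"dr":[[0,0,0],[0,0,0],[0,0,0],[0,0,0],[0,0,0]],"jaw":[255,255,255,255,255]}'
```

```text
time: 24.25
eef_pos: [0.4646, 0.1242, 0.152]
tcp_rot: [-0.035, 0.999, -0.0, -0.001]
contact_force: [1.6, -0.9, -2.8]
opening: 0.638
time: 24.67
eef_pos: [0.4644, 0.1083, 0.0934]
tcp_rot: [-0.033, 0.999, 0.0, 0.002]
contact_force: [0.3, -0.5, -3.1]
opening: 0.64
time: 25.08
eef_pos: [0.4627, 0.1081, 0.0477]
tcp_rot: [-0.033, 0.999, 0.0, -0.001]
contact_force: [-0.2, 0.5, -1.8]
opening: 0.641
time: 25.5
eef_pos: [0.4635, 0.1078, 0.0468]
tcp_rot: [-0.033, 0.999, -0.0, 0.0]
contact_force: [0.1, 0.1, -1.8]
opening: 0.637
```

```bash

python3 -m jog '{"travel":[[0,0,-1],[0,0,-1],[0,0,-1],[0,0,0],[0,0,0]],"dr":[[0,0,0],[0,0,0],[0,0,0],[0,0,0],[0,0,0]],"jaw":[255,255,255,255,255]}'
python3 -m jog '{"travel":[[0,0,0],[0,0,0],[0,0,0],[0,0,0],[0,0,0]],"dr":[[0,0,0],[0,0,0],[0,0,0],[0,0,0],[0,0,0]],"jaw":[100,60,0,0,0]}'
python3 -m jog '{"travel":[[0,0,0],[0,0,15],[0,0,30],[0,0,40],[0,0,40]],"dr":[[0,0,0],[0,0,0],[0,0,0],[0,0,0],[0,0,0]],"jaw":[0,0,0,0,0]}'
python3 -m jog '{"travel":[[0,0,40],[0,0,30],[10,35,15],[10,35,15],[10,35,15]],"dr":[[0,0,-4],[0,0,-7],[0,0,-7],[0,0,-7],[0,0,-7]],"jaw":[0,0,0,0,0]}'
python3 -m jog '{"travel":[[11,35,0],[11,35,0],[11,35,0],[11,35,0],[11,30,0]],"dr":[[0,0,-7],[0,0,-7],[0,0,-7],[0,0,-7],[0,0,0]],"jaw":[0,0,0,0,0]}'
python3 -m jog '{"travel":[[10,25,0],[0,0,0],[0,0,0],[0,0,0],[0,0,0]],"dr":[[0,0,0],[0,0,0],[0,0,0],[0,0,0],[0,0,0]],"jaw":[0,0,0,0,0]}'
python3 -m jog '{"travel":[[0,0,0],[0,0,0],[0,0,0],[0,0,0],[0,0,0]],"dr":[[0,0,0],[0,0,0],[0,0,0],[0,0,0],[0,0,0]],"jaw":[0,0,0,0,0]}'
python3 - <<'E'
from jars import *
w,s=grab('wrist');np.save('wrist9.npy',w);np.save('s9.npy',s,allow_pickle=True)
R=Rot.from_quat(s['tcp_rot']).as_matrix();print(s['eef_pos'],'yaw',np.degrees(np.arctan2(R[1,1],R[0,1])),s['qpos'].round(2))
for b in blobs(w,'blue'): print(b[0],b[1],b[2],plane('wrist',b[1],.058,s).round(4))
save(w,'w9.png')
E
```

```text
time: 25.92
eef_pos: [0.4633, 0.1078, 0.0442]
tcp_rot: [-0.033, 0.999, -0.0, -0.0]
contact_force: [-4.0, -0.8, 5.2]
opening: 0.636
time: 26.33
eef_pos: [0.4634, 0.1077, 0.0433]
tcp_rot: [-0.033, 0.999, 0.0, 0.0]
contact_force: [-0.3, -0.1, -0.2]
opening: 0.999
time: 26.75
eef_pos: [0.462, 0.1077, 0.1686]
tcp_rot: [-0.033, 0.999, 0.0, -0.002]
contact_force: [0.7, 0.6, -0.3]
opening: 0.998
time: 27.17
eef_pos: [0.4926, 0.2096, 0.2832]
tcp_rot: [0.241, 0.971, 0.0, 0.001]
contact_force: [0.6, -0.5, -0.7]
opening: 1.001
time: 27.58
eef_pos: [0.5472, 0.3812, 0.2812]
tcp_rot: [0.467, 0.884, -0.0, -0.0]
contact_force: [0.2, 0.0, 0.2]
opening: 1.002
time: 28.0
eef_pos: [0.557, 0.4028, 0.2817]
tcp_rot: [0.465, 0.885, -0.0, -0.0]
contact_force: [0.7, 0.6, 0.6]
opening: 0.998
time: 28.42
eef_pos: [0.5572, 0.4036, 0.2819]
tcp_rot: [0.465, 0.885, 0.0, 0.0]
contact_force: [-0.1, 0.0, 0.2]
opening: 1.004
[0.55722157 0.40357002 0.28193032] yaw 34.54689697199059 [ 0.48  0.28  1.49  0.    1.37 -0.12]
[154, 74, 66, 67, 3523] [186.7, 106.8] [[186.8, 106.8], [65.0, 69.1], 31.0] [[0.4325 0.4158 0.058 ]]
[273, 142, 45, 45, 1589] [295.2, 163.8] [[295.2, 163.8], [44.4, 45.3], 170.1] [[0.5717 0.4301 0.058 ]]
```

View pics/w9.png

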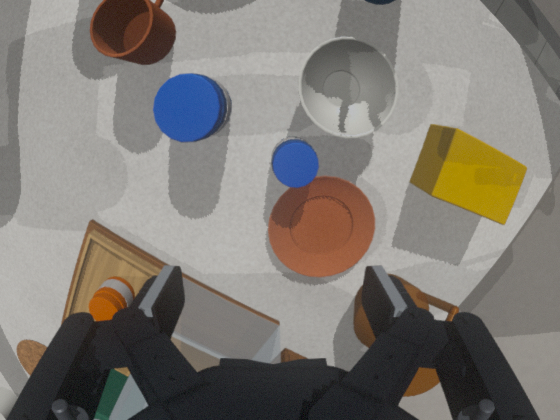

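```bash
python3 - <<'E'
from h import *
s=np.load('s9.npy',allow_pickle=True).item()
S=plane('wrist',[(322,227)],.018,s)[0];Se=plane('wrist',[(322,178),(322,277),(269,227),(375,227)],.018,s)
B=plane('wrist',[(348,88)],.055,s)[0];G=plane('wrist',[(190,107)],.09,s)[0]
print(S,[np.linalg.norm(e-S).round(3) for e in Se],B,G)
J=np.array([.5717,.4301])
for a in range(0,60,5):
    u=np.array([np.cos(np.radians(a)),np.sin(np.radians(a))]);v=np.array([-u[1],u[0]])
    pts=np.array([J+sg*(u*r)+v*w for sg in(1,-1) for r in(.04,.057) for w in(-.011,0,.011)])
    d=lambda C,r:(np.linalg.norm(pts-C[:2],axis=1).min()-r).round(4)
    print(a,d(S,.075),d(B,.06),d(G,.04))
E
```

```text
[0.65791557 0.37686436 0.018     ] [np.float64(0.067), np.float64(0.078), np.float64(0.071), np.float64(0.075)] [0.57040458 0.53641681 0.055     ] [0.44270368 0.42217821 0.09      ]
0 -0.0236 0.0429 0.0321
5 -0.0198 0.0403 0.0323
10 -0.0156 0.0367 0.0315
15 -0.011 0.033 0.0312
20 -0.0062 0.0295 0.0317
25 -0.0013 0.026 0.033
30 0.0036 0.0219 0.035
35 0.0071 0.0169 0.0376
40 0.0106 0.012 0.0408
45 0.0142 0.0073 0.0446
50 0.0178 0.0029 0.0487
55 0.0214 -0.0011 0.0531
```

```bash

python3 -m jog '{"travel":[[5,9,-15],[5,9,-30],[4.5,8.5,-35],[0,0,-35],[0,0,-20]],"dr":[[0,0,2.5],[0,0,2.5],[0,0,0],[0,0,0],[0,0,0]],"jaw":[20,20,20,20,20]}'
python3 -m jog '{"travel":[[0,0,0],[0,0,0],[0,0,0],[0,0,0],[0,0,0]],"dr":[[0,0,0],[0,0,0],[0,0,0],[0,0,0],[0,0,0]],"jaw":[20,20,20,20,20]}'
python3 -m jog '{"travel":[[0,0,-20],[0,0,-25],[0,0,-25],[0,0,-20],[0,0,-15]],"dr":[[0,0,0],[0,0,0],[0,0,0],[0,0,0],[0,0,0]],"jaw":[20,20,20,20,20]}'
python3 -m jog '{"travel":[[0,0,-10],[0,0,-6],[0,0,0],[0,0,0],[0,0,0]],"dr":[[0,0,0],[0,0,0],[0,0,0],[0,0,0],[0,0,0]],"jaw":[20,20,20,20,20]}'
python3 -m jog '{"travel":[[0,0,0],[0,0,0],[0,0,0],[0,0,0],[0,0,0]],"dr":[[0,0,0],[0,0,0],[0,0,0],[0,0,0],[0,0,0]],"jaw":[50,100,255,255,255]}'
python3 -m jog '{"travel":[[0,0,0],[0,0,0],[0,0,0],[0,0,0],[0,0,0]],"dr":[[0,0,0],[0,0,0],[0,0,0],[0,0,0],[0,0,0]],"jaw":[255,255,255,255,255]}'
python3 -m jog '{"travel":[[0,0,10],[0,0,20],[0,0,30],[0,0,35],[0,0,35]],"dr":[[0,0,0],[0,0,0],[0,0,0],[0,0,0],[0,0,0]],"jaw":[255,255,255,255,255]}'
```

```text
time: 28.88
eef_pos: [0.5698, 0.4296, 0.1415]
tcp_rot: [0.426, 0.905, -0.003, -0.002]
contact_force: [-1.3, -0.4, -0.5]
opening: 0.924
time: 29.3
eef_pos: [0.5731, 0.4311, 0.1501]
tcp_rot: [0.426, 0.905, 0.002, 0.002]
contact_force: [0.2, -0.4, 0.5]
opening: 0.924
time: 29.72
eef_pos: [0.5716, 0.4302, 0.041]
tcp_rot: [0.426, 0.905, -0.0, -0.0]
contact_force: [-1.3, -0.2, -0.6]
opening: 0.919
time: 30.13
eef_pos: [0.5728, 0.431, 0.0275]
tcp_rot: [0.426, 0.905, 0.001, 0.001]
contact_force: [-0.6, 0.6, 1.2]
opening: 0.922
time: 30.55
eef_pos: [0.5726, 0.4308, 0.0273]
tcp_rot: [0.426, 0.905, 0.001, 0.001]
contact_force: [-0.3, 0.0, 4.7]
opening: 0.633
time: 30.97
eef_pos: [0.5725, 0.4308, 0.0273]
tcp_rot: [0.426, 0.905, 0.001, 0.001]
contact_force: [-0.7, -1.1, 6.0]
opening: 0.637
time: 31.38
eef_pos: [0.5704, 0.4296, 0.1549]
tcp_rot: [0.426, 0.905, -0.002, -0.001]
contact_force: [0.6, 0.6, -1.4]
opening: 0.64
```

```bash

python3 -m jog '{"travel":[[-8.5,-20,20],[-8.5,-30,20],[-8.5,-36,0],[-8.5,-36,0],[-8.5,-36,0]],"dr":[[0,0,4],[0,0,6],[0,0,6],[0,0,6],[0,0,6]],"jaw":[255,255,255,255,255]}'
python3 -m jog '{"travel":[[-8.5,-36,0],[-8.5,-36,0],[-8.5,-36,0],[-8.5,-36,0],[-8.5,-36,0]],"dr":[[0,0,6],[0,0,6],[0,0,6],[0,0,6],[0,0,2.3]],"jaw":[255,255,255,255,255]}'
python3 -m jog '{"travel":[[-8.5,-36,0],[-8.5,-36,0],[0,-22,0],[0,0,0],[0,0,0]],"dr":[[0,0,0],[0,0,0],[0,0,0],[0,0,0],[0,0,0]],"jaw":[255,255,255,255,255]}'
python3 -m jog '{"travel":[[0,0,0],[0,0,-20],[0,0,-30],[0,0,-30],[0,0,-25]],"dr":[[0,0,0],[0,0,0],[0,0,0],[0,0,0],[0,0,0]],"jaw":[255,255,255,255,255]}'
python3 -m jog '{"travel":[[0,0,-20],[0,0,-10],[0,0,-5],[0,0,0],[0,0,0]],"dr":[[0,0,0],[0,0,0],[0,0,0],[0,0,0],[0,0,0]],"jaw":[255,255,255,255,255]}'
```

```text
time: 31.8
eef_pos: [0.528, 0.2709, 0.1955]
tcp_rot: [0.192, 0.981, -0.0, -0.0]
contact_force: [1.8, 0.1, -2.0]
opening: 0.638
time: 32.22
eef_pos: [0.4852, 0.0909, 0.195]
tcp_rot: [-0.036, 0.999, 0.0, -0.001]
contact_force: [0.4, -0.5, -1.9]
opening: 0.633
time: 32.63
eef_pos: [0.4691, -0.0024, 0.1953]
tcp_rot: [-0.032, 0.999, 0.0, -0.0]
contact_force: [0.2, 0.2, -1.3]
opening: 0.638
time: 33.05
eef_pos: [0.4691, 0.0, 0.0889]
tcp_rot: [-0.035, 0.999, 0.0, -0.001]
contact_force: [-0.3, 0.3, -1.1]
opening: 0.641
time: 33.47
eef_pos: [0.4706, -0.0014, 0.0566]
tcp_rot: [-0.034, 0.999, -0.0, 0.001]
contact_force: [0.2, 0.1, -0.5]
opening: 0.64
```

```bash

python3 -m jog '{"travel":[[0,0,-4],[0,0,-3],[0,0,-1],[0,0,-1],[0,0,0]],"dr":[[0,0,0],[0,0,0],[0,0,0],[0,0,0],[0,0,0]],"jaw":[255,255,255,255,255]}'
python3 -m jog '{"travel":[[0,0,-1],[0,0,0],[0,0,0],[0,0,0],[0,0,0]],"dr":[[0,0,0],[0,0,0],[0,0,0],[0,0,0],[0,0,0]],"jaw":[255,255,255,255,255]}'
```

```text
time: 33.88
eef_pos: [0.47, -0.0018, 0.0472]
tcp_rot: [-0.034, 0.999, -0.0, 0.0]
contact_force: [-1.3, 0.1, 2.1]
opening: 0.636
time: 34.3
eef_pos: [0.47, -0.0018, 0.0472]
tcp_rot: [-0.034, 0.999, -0.0, -0.0]
contact_force: [-3.2, 0.3, 8.5]
opening: 0.638
```

Contact felt; release, rise, and check the tray from above.

```bash

python3 -m jog '{"travel":[[0,0,0],[0,0,0],[0,0,0],[0,0,0],[0,0,0]],"dr":[[0,0,0],[0,0,0],[0,0,0],[0,0,0],[0,0,0]],"jaw":[100,60,0,0,0]}'
python3 -m jog '{"travel":[[0,0,0],[0,0,15],[0,0,30],[0,0,40],[0,0,40]],"dr":[[0,0,0],[0,0,0],[0,0,0],[0,0,0],[0,0,0]],"jaw":[0,0,0,0,0]}'
python3 -m jog '{"travel":[[0,0,40],[10,0,40],[20,0,30],[0,0,0],[0,0,0]],"dr":[[0,0,0],[0,0,0],[0,0,0],[0,0,0],[0,0,0]],"jaw":[0,0,0,0,0]}'
python3 -m jog '{"travel":[[0,0,0],[0,0,0],[0,0,0],[0,0,0],[0,0,0]],"dr":[[0,0,0],[0,0,0],[0,0,0],[0,0,0],[0,0,0]],"jaw":[0,0,0,0,0]}'
python3 - <<'E'
from jars import *
w,s=grab('wrist');np.save('wrist10.npy',w);np.save('s10.npy',s,allow_pickle=True)
print(s['eef_pos'])
for c in('blue','orange'):
  for b in blobs(w,c,400): print(c,b[0],b[1],b[2],plane('wrist',b[1],.079,s).round(4))
save(w,'w10.png')
E
```

```text
time: 34.72
eef_pos: [0.4698, -0.0017, 0.0457]
tcp_rot: [-0.034, 0.999, -0.0, 0.0]
contact_force: [-0.8, 0.6, 0.2]
opening: 0.999
time: 35.13
eef_pos: [0.4685, -0.0014, 0.1709]
tcp_rot: [-0.034, 0.999, 0.0, -0.002]
contact_force: [1.6, -0.2, -0.2]
opening: 0.996
time: 35.55
eef_pos: [0.5012, -0.0019, 0.2831]
tcp_rot: [-0.034, 0.999, -0.001, 0.002]
contact_force: [-0.5, -0.1, 0.1]
opening: 0.998
time: 35.97
eef_pos: [0.4991, -0.0016, 0.2796]
tcp_rot: [-0.034, 0.999, 0.0, -0.001]
contact_force: [-1.1, -0.1, 0.2]
opening: 1.001
[ 0.49910454 -0.00156967  0.2795805 ]
blue [251, 131, 48, 48, 1823] [274.4, 154.1] [[274.4, 154.1], [48.0, 48.1], 70.1] [[ 0.4716 -0.0005  0.079 ]]
orange [346, 130, 51, 50, 1927] [371.2, 154.4] [[371.1, 154.4], [47.5, 51.5], 127.3] [[0.463  0.1048 0.079 ]]
```

View pics/w10.png

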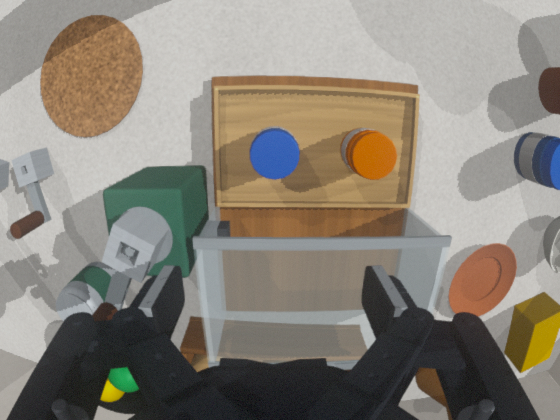

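```bash

python3 -m jog '{"travel":[[20,-28,5],[25,-32,0],[25,-32,0],[25,-33,0],[20,-28,0]],"dr":[[0,0,0],[0,0,0],[0,0,0],[0,0,0],[0,0,0]],"jaw":[0,0,0,0,0]}'
python3 -m jog '{"travel":[[6.6,-8,0],[0,0,0],[0,0,0],[0,0,0],[0,0,0]],"dr":[[0,0,0],[0,0,0],[0,0,0],[0,0,0],[0,0,0]],"jaw":[0,0,0,0,0]}'
python3 -m jog '{"travel":[[0,0,0],[0,0,0],[0,0,0],[0,0,0],[0,0,0]],"dr":[[0,0,0],[0,0,0],[0,0,0],[0,0,0],[0,0,0]],"jaw":[0,0,0,0,0]}'
python3 - <<'E'
from jars import *
w,s=grab('wrist')
print(s['eef_pos'])
hsv=cv2.cvtColor(w,cv2.COLOR_RGB2HSV);u=proj('wrist',[.6212,-.1629,.234],s)[0];print(u)
m=cv2.inRange(hsv,(0,90,30),(12,255,140)); n,l,st,c=cv2.connectedComponentsWithStats(m)
for i in range(1,n):
    if st[i,4]>150 and np.linalg.norm(c[i]-u)<60: print(st[i],c[i])
print((.6212-.5536,-.1629+.131))
for k in range(36):
    f=np.radians(-25.4+5+10*k); print(k,(13.07*np.array([-np.sin(f),np.cos(f)])).round(1).tolist(),end=' ' if k%5<4 else '\n')
E
```

```text
time: 36.43
eef_pos: [0.6159, -0.1568, 0.2853]
tcp_rot: [-0.033, 0.999, -0.0, 0.0]
contact_force: [0.3, -0.3, 0.7]
opening: 0.996
time: 36.85
eef_pos: [0.6207, -0.1612, 0.286]
tcp_rot: [-0.034, 0.999, 0.0, 0.0]
contact_force: [-0.3, -0.6, -1.1]
opening: 0.996
time: 37.27
eef_pos: [0.6212, -0.1624, 0.2859]
tcp_rot: [-0.034, 0.999, -0.0, 0.0]
contact_force: [-0.2, 0.4, -0.4]
opening: 1.001
[ 0.62124514 -0.16243084  0.28585795]
[270.6795288 230.7430419]
[ 257  197   34   50 1001] [275.03296703 227.07992008]
(0.0676, -0.031899999999999984)
0 [4.6, 12.3] 1 [2.4, 12.9] 2 [0.1, 13.1] 3 [-2.2, 12.9] 4 [-4.4, 12.3]
5 [-6.5, 11.4] 6 [-8.3, 10.1] 7 [-10.0, 8.5] 8 [-11.3, 6.6] 9 [-12.3, 4.6]
10 [-12.9, 2.4] 11 [-13.1, 0.1] 12 [-12.9, -2.2] 13 [-12.3, -4.4] 14 [-11.4, -6.5]
15 [-10.1, -8.3] 16 [-8.5, -10.0] 17 [-6.6, -11.3] 18 [-4.6, -12.3] 19 [-2.4, -12.9]
20 [-0.1, -13.1] 21 [2.2, -12.9] 22 [4.4, -12.3] 23 [6.5, -11.4] 24 [8.3, -10.1]
25 [10.0, -8.5] 26 [11.3, -6.6] 27 [12.3, -4.6] 28 [12.9, -2.4] 29 [13.1, -0.1]
30 [12.9, 2.2] 31 [12.3, 4.4] 32 [11.4, 6.5] 33 [10.1, 8.3] 34 [8.5, 10.0]
35 [6.6, 11.3]
```

```bash

python3 -m jog '{"travel":[[0,0,-20],[0,0,-25],[0,0,-25],[0,0,-20],[0,0,-12]],"dr":[[0,0,0],[0,0,0],[0,0,0],[0,0,0],[0,0,0]],"jaw":[0,0,0,0,0]}'
python3 -m jog '{"travel":[[0,0,0],[0,0,0],[0,0,0],[0,0,0],[0,0,0]],"dr":[[0,0,0],[0,0,0],[0,0,0],[0,0,0],[0,0,0]],"jaw":[0,0,60,120,255]}' 60
python3 -m jog '{"travel":[[0,0,0],[0,0,0],[0,0,0],[0,0,0],[0,0,0]],"dr":[[0,0,0],[0,0,0],[0,0,0],[0,0,0],[0,0,0]],"jaw":[255,255,255,255,255]}'
python3 -m jog '{"travel":[[2.4,6.1,0],[2.2,6.2,0],[2.4,12.9,0],[0.1,13.1,0],[-2.2,12.9,0]],"dr":[[0,0,0],[0,0,0],[0,0,0],[0,0,0],[0,0,0]],"jaw":[255,255,255,255,255]}'
python3 -m jog '{"travel":[[-4.4,12.3,0],[-6.5,11.4,0],[-8.3,10.1,0],[-10.0,8.5,0],[-11.3,6.6,0]],"dr":[[0,0,0],[0,0,0],[0,0,0],[0,0,0],[0,0,0]],"jaw":[255,255,255,255,255]}'
```

```text
time: 37.73
eef_pos: [0.62, -0.1621, 0.1804]
tcp_rot: [-0.034, 0.999, 0.001, -0.002]
contact_force: [0.0, 0.0, 0.2]
opening: 1.002
time: 38.15
eef_pos: [0.6222, -0.1631, 0.1857]
tcp_rot: [-0.034, 0.999, -0.001, 0.001]
contact_force: [0.6, 0.3, 0.4]
opening: 0.605
time: 38.57
eef_pos: [0.6217, -0.1625, 0.1846]
tcp_rot: [-0.034, 0.999, 0.0, 0.001]
contact_force: [-0.9, 1.6, 4.1]
opening: 0.263
time: 38.98
eef_pos: [0.6263, -0.1126, 0.1843]
tcp_rot: [-0.034, 0.999, -0.003, -0.0]
contact_force: [-3.2, -6.7, 4.5]
opening: 0.269
time: 39.4
eef_pos: [0.5867, -0.0638, 0.1845]
tcp_rot: [-0.035, 0.999, -0.003, 0.002]
contact_force: [2.1, -8.4, 1.8]
opening: 0.267
```

```bash

python3 -m jog '{"travel":[[-12.3,4.6,0],[-12.9,2.4,0],[-13.1,0.1,0],[-12.9,-2.2,0],[-12.3,-4.4,0]],"dr":[[0,0,0],[0,0,0],[0,0,0],[0,0,0],[0,0,0]],"jaw":[255,255,255,255,255]}'
python3 -m jog '{"travel":[[-11.4,-6.5,0],[-10.1,-8.3,0],[-8.5,-10.0,0],[-6.6,-11.3,0],[-4.6,-12.3,0]],"dr":[[0,0,0],[0,0,0],[0,0,0],[0,0,0],[0,0,0]],"jaw":[255,255,255,255,255]}'
python3 -m jog '{"travel":[[-2.4,-12.9,0],[-0.1,-13.1,0],[2.2,-12.9,0],[4.4,-12.3,0],[6.5,-11.4,0]],"dr":[[0,0,0],[0,0,0],[0,0,0],[0,0,0],[0,0,0]],"jaw":[255,255,255,255,255]}'
python3 -m jog '{"travel":[[8.3,-10.1,0],[10.0,-8.5,0],[11.3,-6.6,0],[12.3,-4.6,0],[12.9,-2.4,0]],"dr":[[0,0,0],[0,0,0],[0,0,0],[0,0,0],[0,0,0]],"jaw":[255,255,255,255,255]}'
```

```text
time: 39.82
eef_pos: [0.5242, -0.0618, 0.1846]
tcp_rot: [-0.034, 0.999, -0.001, 0.004]
contact_force: [4.8, -1.8, -0.0]
opening: 0.262
time: 40.23
eef_pos: [0.4815, -0.1078, 0.1846]
tcp_rot: [-0.034, 0.999, 0.003, 0.001]
contact_force: [0.4, 6.8, 5.8]
opening: 0.264
time: 40.65
eef_pos: [0.4898, -0.172, 0.1848]
tcp_rot: [-0.034, 0.999, 0.001, -0.003]
contact_force: [-9.4, 0.2, 9.8]
opening: 0.264
time: 41.07
eef_pos: [0.5459, -0.2063, 0.1848]
tcp_rot: [-0.034, 0.999, -0.001, -0.002]
contact_force: [-5.6, -2.7, 7.3]
opening: 0.267
```

```bash

python3 -m jog '{"travel":[[13.1,-0.1,0],[12.9,2.2,0],[12.3,4.4,0],[11.4,6.5,0],[10.1,8.3,0]],"dr":[[0,0,0],[0,0,0],[0,0,0],[0,0,0],[0,0,0]],"jaw":[255,255,255,255,255]}'
python3 -m jog '{"travel":[[8.5,10.0,0],[6.6,11.3,0],[4.6,12.3,0],[2.4,12.9,0],[0,0,0]],"dr":[[0,0,0],[0,0,0],[0,0,0],[0,0,0],[0,0,0]],"jaw":[255,255,255,255,255]}'
python3 -m jog '{"travel":[[0.1,6.5,0],[0,0,0],[0,0,0],[0,0,0],[0,0,0]],"dr":[[0,0,0],[0,0,0],[0,0,0],[0,0,0],[0,0,0]],"jaw":[255,255,255,255,255]}'
```

```text
time: 41.48
eef_pos: [0.6064, -0.1849, 0.1846]
tcp_rot: [-0.034, 0.999, -0.002, -0.001]
contact_force: [-4.3, -4.7, 4.8]
opening: 0.263
time: 41.9
eef_pos: [0.6285, -0.136, 0.1843]
tcp_rot: [-0.035, 0.999, -0.001, -0.001]
contact_force: [-1.6, -0.8, 4.8]
opening: 0.267
time: 42.32
eef_pos: [0.6286, -0.1308, 0.1843]
tcp_rot: [-0.034, 0.999, -0.0, 0.0]
contact_force: [-0.7, -2.0, 5.2]
opening: 0.265
```

```bash

python3 -m jog '{"travel":[[0,4,0],[0,4,0],[0,0,0],[0,0,0],[0,0,0]],"dr":[[0,0,0],[0,0,0],[0,0,0],[0,0,0],[0,0,0]],"jaw":[255,255,255,255,255]}'
python3 -m jog '{"travel":[[-0.3,2,0],[0,1,0],[0,0,0],[0,0,0],[0,0,0]],"dr":[[0,0,0],[0,0,0],[0,0,0],[0,0,0],[0,0,0]],"jaw":[255,255,255,255,255]}'
python3 - <<'E'
from h import *
t,s=grab('top');np.save('top11.npy',t);w,s=grab('wrist');print(s['contact_force'],s['eef_pos'])
a=cv2.resize(t[130:280,215:350],None,fx=3,fy=3,interpolation=cv2.INTER_CUBIC)
w=cv2.resize(w,None,fx=.8,fy=.8)
H=max(a.shape[0],w.shape[0])
P=lambda x:cv2.copyMakeBorder(x,0,H-x.shape[0],0,0,cv2.BORDER_CONSTANT)
save(cv2.resize(np.hstack([P(a),P(w)]),None,fx=.93,fy=.93),'m11.png')
E
```

```text
time: 42.73
eef_pos: [0.6283, -0.1237, 0.1843]
tcp_rot: [-0.034, 0.999, -0.001, -0.0]
contact_force: [-1.7, -3.4, 5.7]
opening: 0.265
time: 43.15
eef_pos: [0.628, -0.1212, 0.1843]
tcp_rot: [-0.034, 0.999, -0.001, -0.0]
contact_force: [-1.7, -5.1, 5.5]
opening: 0.266
[-2.08623721 -5.08474595  5.67516511] [ 0.62800892 -0.12114389  0.18425943]
```

View pics/m11.png

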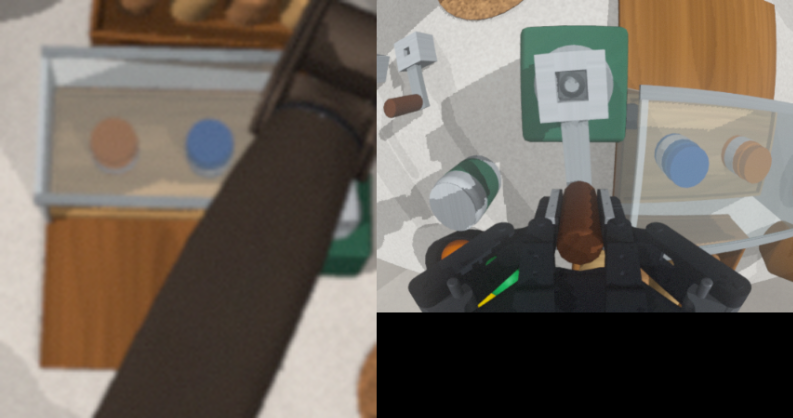

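```bash

python3 -m jog '{"travel":[[-0.3,2,0],[0,0,0],[0,0,0],[0,0,0],[0,0,0]],"dr":[[0,0,0],[0,0,0],[0,0,0],[0,0,0],[0,0,0]],"jaw":[255,255,255,255,255]}'
python3 -m jog '{"travel":[[-0.3,2,0],[0,0,0],[0,0,0],[0,0,0],[0,0,0]],"dr":[[0,0,0],[0,0,0],[0,0,0],[0,0,0],[0,0,0]],"jaw":[255,255,255,255,255]}'
```

```text
time: 43.67
eef_pos: [0.6277, -0.1192, 0.1843]
tcp_rot: [-0.034, 0.999, -0.001, -0.0]
contact_force: [-1.7, -4.5, 5.4]
opening: 0.264
time: 44.08
eef_pos: [0.6274, -0.1173, 0.1843]
tcp_rot: [-0.034, 0.999, -0.002, -0.0]
contact_force: [-2.4, -5.0, 5.3]
opening: 0.268
```

```bash

python3 -m jog '{"travel":[[-0.5,2,0],[0,0,0],[-0.5,2,0],[0,0,0],[0,0,0]],"dr":[[0,0,0],[0,0,0],[0,0,0],[0,0,0],[0,0,0]],"jaw":[255,255,255,255,255]}'
python3 -m jog '{"travel":[[-0.5,2,0],[0,0,0],[0,0,0],[0,0,0],[0,0,0]],"dr":[[0,0,0],[0,0,0],[0,0,0],[0,0,0],[0,0,0]],"jaw":[255,255,255,255,255]}'
```

```text
time: 44.5
eef_pos: [0.6268, -0.1148, 0.1845]
tcp_rot: [-0.034, 0.999, -0.003, 0.0]
contact_force: [-1.8, -8.4, 3.6]
opening: 0.265
time: 44.92
eef_pos: [0.6266, -0.1142, 0.1846]
tcp_rot: [-0.034, 0.999, -0.005, 0.001]
contact_force: [-1.9, -11.3, 4.0]
opening: 0.267
```

```bash

python3 -m jog '{"travel":[[0.5,-2,0],[0,0,0],[0,0,0],[0,0,0],[0,0,0]],"dr":[[0,0,0],[0,0,0],[0,0,0],[0,0,0],[0,0,0]],"jaw":[255,255,150,60,0]}'
python3 -m jog '{"travel":[[0,0,0],[0,0,0],[0,0,20],[0,0,35],[0,0,35]],"dr":[[0,0,0],[0,0,0],[0,0,0],[0,0,0],[0,0,0]],"jaw":[0,0,0,0,0]}'
python3 -m jog '{"travel":[[-20,-4,10],[-30,-5,0],[-24,-5,0],[0,0,0],[0,0,0]],"dr":[[0,0,0],[0,0,2],[0,0,2],[0,0,2],[0,0,2]],"jaw":[0,0,0,0,0]}'
python3 -m jog '{"travel":[[0,0,0],[0,0,0],[0,0,0],[0,0,0],[0,0,0]],"dr":[[0,0,0],[0,0,0],[0,0,0],[0,0,0],[0,0,0]],"jaw":[0,0,0,0,0]}'
python3 - <<'E'
from h import *
w,s=grab('wrist');np.save('wrist12.npy',w);np.save('s12.npy',s,allow_pickle=True)
R=Rot.from_quat(s['tcp_rot']).as_matrix();print(s['eef_pos'],np.degrees(np.arctan2(R[1,1],R[0,1])))
u=proj('wrist',[.5536,-.131,.174],s)[0];print(u); u=u.astype(int)
save(cv2.resize(w[u[1]-40:u[1]+80,u[0]-60:u[0]+60],None,fx=5,fy=5,interpolation=cv2.INTER_CUBIC),'w12.png')
E
```

```text
time: 45.33
eef_pos: [0.6259, -0.1108, 0.1822]
tcp_rot: [-0.034, 0.999, 0.001, -0.001]
contact_force: [-0.5, -0.0, -0.8]
opening: 0.678
time: 45.75
eef_pos: [0.6254, -0.1111, 0.2722]
tcp_rot: [-0.034, 0.999, 0.001, -0.002]
contact_force: [1.4, -1.4, 1.2]
opening: 0.999
time: 46.17
eef_pos: [0.5514, -0.1256, 0.2838]
tcp_rot: [-0.104, 0.995, 0.0, 0.0]
contact_force: [-0.2, -0.3, 0.3]
opening: 0.998
time: 46.58
eef_pos: [0.5527, -0.1258, 0.2836]
tcp_rot: [-0.103, 0.995, 0.0, -0.0]
contact_force: [0.7, 0.3, 0.9]
opening: 1.003
[ 0.55268415 -0.12582768  0.28355129] 101.86658693913759
[265.20176113 203.72115596]
```

View pics/w12.png

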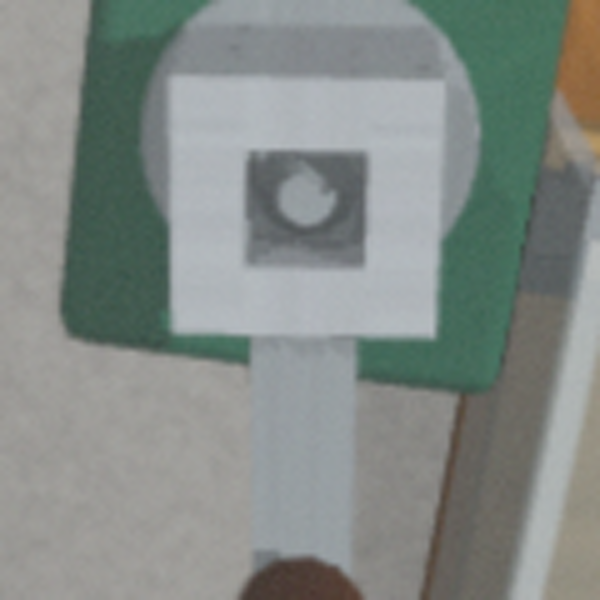

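```bash

python3 -m jog '{"travel":[[1,-5,-15],[0,0,-25],[0,0,-30],[0,0,-25],[0,0,-15]],"dr":[[0,0,0],[0,0,0],[0,0,0],[0,0,0],[0,0,0]],"jaw":[0,0,0,0,0]}'
python3 -m jog '{"travel":[[0,0,-10],[0,0,-10],[0,0,-7],[0,0,-4],[0,0,0]],"dr":[[0,0,0],[0,0,0],[0,0,0],[0,0,0],[0,0,0]],"jaw":[0,0,0,0,0]}'
python3 -m jog '{"travel":[[0,0,0],[0,0,0],[0,0,0],[0,0,0],[0,0,0]],"dr":[[0,0,0],[0,0,0],[0,0,0],[0,0,0],[0,0,0]],"jaw":[0,50,100,255,255]}' 60
python3 -m jog '{"travel":[[0,0,0],[0,0,0],[0,0,0],[0,0,0],[0,0,0]],"dr":[[0,0,0],[0,0,0],[0,0,0],[0,0,0],[0,0,0]],"jaw":[255,255,255,255,255]}'
```

```text
time: 47.05
eef_pos: [0.552, -0.1303, 0.1701]
tcp_rot: [-0.103, 0.995, 0.001, -0.002]
contact_force: [0.9, 0.7, 0.2]
opening: 0.999
time: 47.47
eef_pos: [0.5535, -0.1309, 0.1424]
tcp_rot: [-0.103, 0.995, 0.0, -0.0]
contact_force: [0.4, 0.1, -0.7]
opening: 0.999
time: 47.88
eef_pos: [0.5539, -0.1314, 0.1437]
tcp_rot: [-0.103, 0.995, -0.001, 0.0]
contact_force: [0.2, -0.8, -0.1]
opening: 0.505
time: 48.3
eef_pos: [0.5539, -0.1314, 0.1436]
tcp_rot: [-0.103, 0.995, -0.001, 0.0]
contact_force: [-1.7, -0.8, 5.3]
opening: 0.507
```

```bash

python3 -m jog '{"travel":[[0,0,6],[0,0,8],[0,0,10],[0,0,10],[0,0,10]],"dr":[[0,0,0],[0,0,0],[0,0,0],[0,0,0],[0,0,0]],"jaw":[255,255,255,255,255]}'
python3 -m jog '{"travel":[[0,0,15],[0,0,20],[0,0,10],[0,0,0],[0,0,0]],"dr":[[0,0,0],[0,0,0],[0,0,0],[0,0,0],[0,0,0]],"jaw":[255,255,255,255,255]}'
python3 - <<'E'
from h import *
for i in (1,10):
    w=np.load(f'wrist{i}.npy');s=np.load(f's{i}.npy',allow_pickle=True).item()
    m=cv2.inRange(cv2.cvtColor(w,cv2.COLOR_RGB2HSV),(5,70,50),(20,220,230)); m=cv2.morphologyEx(m,cv2.MORPH_CLOSE,np.ones((7,7)))
    u=proj('wrist',[.375,-.272,.004],s)[0];n,l,st,c=cv2.connectedComponentsWithStats(m)
    k=l[int(u[1]),int(u[0])]; cn=cv2.findContours((l==k).astype(np.uint8),cv2.RETR_EXTERNAL,cv2.CHAIN_APPROX_NONE)[0]
    cn=max(cn,key=len)[:,0,:]; cn=cn[cn[:,1]>2]; P=plane('wrist',cn,.004,s)[:,:2]
    A=np.c_[2*P,np.ones(len(P))];z=np.linalg.lstsq(A,(P**2).sum(1),rcond=None)[0]; print(st[k],z[:2],np.sqrt(z[2]+z[0]**2+z[1]**2))
w,s=grab('wrist');np.save('wrist13.npy',w);np.save('s13.npy',s,allow_pickle=True);print(s['eef_pos'],s['qpos'].round(2))
E
```

```text
time: 48.72
eef_pos: [0.5524, -0.1303, 0.1851]
tcp_rot: [-0.103, 0.995, 0.001, -0.002]
contact_force: [0.3, -0.1, -3.1]
opening: 0.504
time: 49.13
eef_pos: [0.5534, -0.1307, 0.2317]
tcp_rot: [-0.103, 0.995, 0.0, 0.0]
contact_force: [-0.3, -0.4, -3.3]
opening: 0.505
[  185     0   132   122 13015] [ 0.37839549 -0.27270449] 0.08780827113865523
[  40   15  103  122 9657] [ 0.37803532 -0.27039898] 0.08785516257783822
[ 0.55338654 -0.13069074  0.23165305] [-0.41  0.05  1.84  0.    1.25 -2.19]
```

```bash

python3 -m jog '{"travel":[[-20,-12,0],[-32,-24,0],[-32,-24,0],[-32,-24,0],[-32,-24,0]],"dr":[[0,0,-3],[0,0,-3],[0,0,-3],[0,0,-3],[0,0,0]],"jaw":[255,255,255,255,255]}'
python3 -m jog '{"travel":[[-30,-22,0],[-16,-11,0],[0,0,-20],[0,0,-30],[0,0,-30]],"dr":[[0,0,0],[0,0,0],[0,0,0],[0,0,0],[0,0,0]],"jaw":[255,255,255,255,255]}'
python3 -m jog '{"travel":[[0,0,-30],[0,0,-30],[0,0,-20],[0,0,-15],[0,0,-10]],"dr":[[0,0,0],[0,0,0],[0,0,0],[0,0,0],[0,0,0]],"jaw":[255,255,255,255,255]}'
python3 -m jog '{"travel":[[0,0,0],[0,0,0],[0,0,0],[0,0,0],[0,0,0]],"dr":[[0,0,0],[0,0,0],[0,0,0],[0,0,0],[0,0,0]],"jaw":[255,255,255,255,255]}'
```

```text
time: 49.6
eef_pos: [0.4033, -0.2387, 0.2297]
tcp_rot: [0.001, 1.0, 0.001, -0.001]
contact_force: [0.2, -1.0, -2.7]
opening: 0.507
time: 50.02
eef_pos: [0.3589, -0.2722, 0.1505]
tcp_rot: [0.002, 1.0, -0.0, 0.0]
contact_force: [0.8, -0.3, -2.8]
opening: 0.504
time: 50.43
eef_pos: [0.3576, -0.2697, 0.0432]
tcp_rot: [0.001, 1.0, 0.003, -0.002]
contact_force: [0.3, -0.3, -2.3]
opening: 0.505
time: 50.85
eef_pos: [0.3602, -0.2727, 0.0479]
tcp_rot: [0.001, 1.0, -0.001, 0.001]
contact_force: [0.4, 0.1, -2.6]
opening: 0.508
```

Lower from 0.047 to about 0.018.

```bash

python3 -m jog '{"travel":[[0,0,-8],[0,0,-8],[0,0,-5],[0,0,-3],[0,0,0]],"dr":[[0,0,0],[0,0,0],[0,0,0],[0,0,0],[0,0,0]],"jaw":[255,255,255,255,255]}'
python3 -m jog '{"travel":[[0,0,-2],[0,0,-1],[0,0,-1],[0,0,0],[0,0,0]],"dr":[[0,0,0],[0,0,0],[0,0,0],[0,0,0],[0,0,0]],"jaw":[255,255,255,255,255]}'
```

```text
time: 51.27
eef_pos: [0.3588, -0.2712, 0.0214]
tcp_rot: [0.001, 1.0, 0.001, -0.001]
contact_force: [0.6, 0.2, -2.5]
opening: 0.505
time: 51.68
eef_pos: [0.3596, -0.272, 0.0188]
tcp_rot: [0.001, 1.0, -0.0, 0.0]
contact_force: [-0.5, -0.8, -2.3]
opening: 0.505
```

```bash

python3 -m jog '{"travel":[[0,0,-1],[0,0,-1],[0,0,0],[0,0,0],[0,0,0]],"dr":[[0,0,0],[0,0,0],[0,0,0],[0,0,0],[0,0,0]],"jaw":[255,255,255,255,255]}'
python3 -m jog '{"travel":[[0,0,0],[0,0,0],[0,0,0],[0,0,0],[0,0,0]],"dr":[[0,0,0],[0,0,0],[0,0,0],[0,0,0],[0,0,0]],"jaw":[150,80,0,0,0]}'
python3 -m jog '{"travel":[[0,0,0],[0,0,15],[0,0,30],[0,0,35],[0,0,40]],"dr":[[0,0,0],[0,0,0],[0,0,0],[0,0,0],[0,0,0]],"jaw":[0,0,0,0,0]}'
python3 -m jog '{"travel":[[10,0,40],[20,10,40],[25,20,30],[25,20,0],[20,10,0]],"dr":[[0,0,0],[0,0,0],[0,0,0],[0,0,0],[0,0,0]],"jaw":[0,0,0,0,0]}'
python3 -m jog '{"travel":[[0,0,0],[0,0,0],[0,0,0],[0,0,0],[0,0,0]],"dr":[[0,0,0],[0,0,0],[0,0,0],[0,0,0],[0,0,0]],"jaw":[0,0,0,0,0]}'
python3 - <<'E'
from h import *
w,s=grab('wrist');t,_=grab('top');print(s['eef_pos'])
save(cv2.resize(np.hstack([w,t]),(800,300),interpolation=cv2.INTER_AREA),'fin.png')
E
```

```text
time: 52.1
eef_pos: [0.3597, -0.2722, 0.0176]
tcp_rot: [0.001, 1.0, 0.0, -0.0]
contact_force: [-1.9, 2.2, 5.3]
opening: 0.506
time: 52.52
eef_pos: [0.3596, -0.2721, 0.0167]
tcp_rot: [0.001, 1.0, -0.0, 0.0]
contact_force: [0.3, 0.2, -0.4]
opening: 0.997
time: 52.93
eef_pos: [0.3584, -0.2707, 0.1364]
tcp_rot: [0.001, 1.0, 0.002, -0.001]
contact_force: [0.4, -0.8, 0.6]
opening: 0.999
time: 53.35
eef_pos: [0.4589, -0.2131, 0.245]
tcp_rot: [0.001, 1.0, -0.002, 0.003]
contact_force: [0.3, -0.0, -0.3]
opening: 1.001
time: 53.77
eef_pos: [0.4557, -0.2144, 0.2411]
tcp_rot: [0.002, 1.0, 0.0, -0.0]
contact_force: [0.5, 0.6, -0.0]
opening: 1.002
[ 0.45565479 -0.21435098  0.24113384]
```

View pics/fin.png

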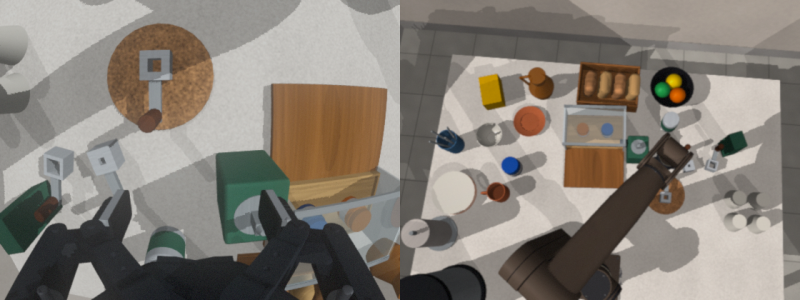

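```bash
python3 -c "
from plant import *
print(sign_off())"
```

```text
the job is handed in; nothing more can be done
None
```

I did the whole job in about 54 s of robot time and handed it in. `sign_off()` gives no verdict, so whether it passed rests on the checks below.

**What I did**
- **Crank:** I picked the left-most crank, whose hole measured about 19.5 mm in the close-up. I seated it on the shaft and felt contact at the bottom.
- **Winding out:** I turned it clockwise about 387°, which should be roughly 166 mm of tray travel.
- **Jars:** Only two jars were on the table: the orange jar1 and the small blue jar3. I stood both on the tray. The larger blue jar is a look-alike, so I left it.
- **Winding in:** I wound the tray back until the force rose to about 11 N at the end stop.
- **Crank off:** I lifted it off and laid it hub down on the cork mat.

**Last checks**
- **Final picture:** Both jars stand under the guard, and the crank lies level on the mat. The other two cranks and the crockery look unmoved, and the gripper is open and clear of everything.
- **Crank on mat:** From where I released it, I work out that its midpoint is about 2 cm from the mat's centre, against the 60 mm limit.

**What disagreed or was not measured**
- **jar3 moved:** It had shifted about 4 cm between two looks before I reached for it. I took this as the announced knock, measured it again, and took the jar from its new place beside the saucer.
- **End stop:** It came a few degrees further round than I expected from the starting angle. I did not measure the final tray position; the force rise and the pictures are the evidence that it is fully in.

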